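Lay freshly potted control modules on the curing mat and cover them

ROBOT

A 7-joint arm with a two-finger parallel gripper is mounted at the origin on the work surface. World frame = base frame: x ahead of the robot, y to its left, z up, the work surface at z = 0. Lengths are in m, angles in rad, forces in N, time in s.
With the tool pointing down it reaches from about 0.425 to 0.95 m from the base axis. Payload 4.7 kg.
Tool frame: the origin (TCP) lies between the finger pads; the fingertips stand 19 mm ahead of it and the grasp point (between the pads) is the TCP; z points along the fingers, y is the direction in which the jaws open and shut (so a half turn about z gives the same grasp; the last joint's range is limited). The gripper opens to 87 mm and grips with 3 to 60 N. Pads are 19 mm wide; open, the fingers measure 117 mm over their backs; the gripper's body (75 mm by 190 mm) begins 51 mm behind the grasp point.
Start: joints at [-1.168, 0.469, -0.049, 1.532, 0.024, 1.141, -0.082], TCP at [0.282, 0.613, 0.242] pointing down, gripper open.
Joint ranges: [-2.59, 2.59], [-0.33, 1.99], [-1.39, 1.29], [0.1, 2.45], [-1.04, 4.18], [0.21, 1.99], [-2.66, 2.66]. Speed limits (rad/s): [2.57, 2.57, 3.14, 3.14, 3.14, 3.14, 3.14].

INTERFACE

Orientations are given as a rotation vector (axis times angle).
In Python, from cell import arm, move_gripper, inverse_kinematics, viewer, order gives the robot as it stands. Calls block until the motion is done:
- arm.move_pose(position, orientation): joint-space move of the TCP to a pose.
- arm.line_to(position, rotation=None, velocity=0.15): straight line of the TCP; rotation=None keeps the orientation; velocity is the mean speed in m/s.
- arm.move_j(angles): joint-space move.
- move_gripper(opening): opening from 0.0 (shut) to 1.0 (fully open); the grip force is fixed at half the most; returns when the fingers have stopped.
- arm.wait(seconds).
- inverse_kinematics(position, orientation): joint angles nearest the present ones, or None.
- arm.get_obs(): the state.
- viewer.grab_frame(name): name is "side" or "top"; returns a dict with "img" (480x640x3 uint8, red, green, blue), "depth" (480x640 float32, m along the optical axis (not along the pixel's ray), 0 where there is no reading), "fov_y" (degrees; the focal length in pixels is half the picture's height over the tangent of half this angle, whatever the lens; pixels are square), "cx", "cy" (the principal point, pixels), "dist_coeffs" ([k1, k2, p1, p2, k3] as OpenCV has them; the pictures are not rectified), "view" (4x4, takes a point from world to camera coordinates). Camera axes: x right, y down, z forward; pixel columns grow to the right and rows downward; lengths in m; the calibration is good to about 2 mm. A picture is of the moment at which its call begins.
A pose or a line that the arm cannot do raises arm.PlanningError and nothing moves.
- order.job_done(): hands the job in, once; it reports no verdict.
The state is a dict: "clock": time; "joint_positions": joint angles; "qvel": joint speeds; "joint_torque": joint torques, N m; "ee_pos": TCP position; "orientation": TCP orientation; "contact_force": force on the tool from outside, world axes, zero at the start; "torque": the same for the moment, N m; "opening": opening from 0.0 (shut) to 1.0 (fully open).
Only numpy, scipy, OpenCV 4.12 (cv2) and the standard library are available. Lean on these libraries where they do the work, as an engineer would, in place of code of your own. Each camera call takes 0.05 s, during which the arm holds its last target.

TASK

Put the levelling block that was left on the curing mat into the open drawer and shut the drawer fully. Slide every control module that lies on the bench into a marked bay of the mat, one per bay and squarely inside its outline; the potting is still soft, so keep the modules flat on the bench and never lift or tip them. Then set the dust hood squarely over the mat, resting flat on the bench, and swing the clamp all the way down over it; leave the other things on the bench where they are.

Things in the scene. Friction and masses are not known exactly. Their poses are not given: they have to be found in the camera images.
- module0: control module, a flat black slab 90 x 36 x 14 mm (x, y, z) with a grey top, two brass studs at one end (either end may lead), and on the middle of its top an upright white connector 30 x 10 mm (x, y), 20 mm high, up to 34 mm above the bench, good to grip by; about 140 g; lies in front of the mat; origin at the centre of its underside. Two to four of the four are present
- module1: control module, a flat black slab 90 x 36 x 14 mm (x, y, z) with a grey top, two brass studs at one end (either end may lead), and on the middle of its top an upright white connector 30 x 10 mm (x, y), 20 mm high, up to 34 mm above the bench, good to grip by; about 140 g; lies in front of the mat; origin at the centre of its underside. Two to four of the four are present
- module2: control module, a flat black slab 90 x 36 x 14 mm (x, y, z) with a grey top, two brass studs at one end (either end may lead), and on the middle of its top an upright white connector 30 x 10 mm (x, y), 20 mm high, up to 34 mm above the bench, good to grip by; about 140 g; lies in front of the mat; origin at the centre of its underside. Two to four of the four are present
- module3: control module, a flat black slab 90 x 36 x 14 mm (x, y, z) with a grey top, two brass studs at one end (either end may lead), and on the middle of its top an upright white connector 30 x 10 mm (x, y), 20 mm high, up to 34 mm above the bench, good to grip by; about 140 g; lies in front of the mat; origin at the centre of its underside. Two to four of the four are present
- mat: fixed thin black curing mat, 152 x 290 mm (x, y), flush with the bench (nothing to climb), with four white bay outlines side by side along its y; origin at its centre on the bench; x along its short side, y along its long side. A steel clamp stand, 50 x 34 mm and 85 mm high, is fixed beyond its +y end, centred at y = +200 mm
- bay0 (a point): centre of bay 0 on the mat's surface, at mat y = -99 mm; a white outline 100 x 46 mm; a module belongs with its long side along the mat's x (either way round)
- bay1 (a point): centre of bay 1 on the mat's surface, at mat y = -33 mm; a white outline 100 x 46 mm; a module belongs with its long side along the mat's x (either way round)
- bay2 (a point): centre of bay 2 on the mat's surface, at mat y = +33 mm; a white outline 100 x 46 mm; a module belongs with its long side along the mat's x (either way round)
- bay3 (a point): centre of bay 3 on the mat's surface, at mat y = +99 mm; a white outline 100 x 46 mm; a module belongs with its long side along the mat's x (either way round)
- hood: dust hood, upturned grey box with a clear top, 144 x 272 mm (x, y), 44 mm high, open below, walls 4 mm, about 320 g; origin at the centre of its lower rim; on top a black bar handle along y, 12 mm wide, 100 long, 14 thick, its middle 75 mm above the rim, 24 mm free under it. It belongs centred on the mat, long side along the mat's y, on the bench, either way round
- clamp (a joint): toggle clamp arm on the stand: 0 = up and leaning 0.57 rad outward (away from the mat), 1.57 + 0.57 = 2.14 = down, level over the mat towards its middle; stiff, stays where it is left. The arm is a steel bar 12 x 12 mm reaching 112 mm from its pivot; on its underside, 96 mm from the pivot, a rubber foot 12 mm thick that comes to just above the seated hood
- clamp_tip (a point): point on the clamp arm's axis, 85 mm from the pivot
- clamp_pivot (a point): the clamp's pivot, 75 mm above the bench; it turns about the mat's x axis (positive turn, so the arm goes from the mat's +y side over to -y)
- level: levelling block, a plain aluminium bar 100 x 22 x 28 mm (x, y, z) with a small green vial in its top, about 120 g, lying on the mat at the start; origin at the centre of its underside
- cab: fixed low grey cabinet on the left, 220 mm deep (x), 200 mm wide (y), 95 mm high, with one drawer in its front (-x) side; origin at the centre of its underside
- cab_drawer0 (a joint): drawer opening in m: 0 = shut, 0.15 = fully open; it slides out along the cabinet's -x
- cab_drawer0_handle (a point): middle of the drawer's bar handle, 35 mm in front of the drawer's front, 57 mm above the bench; the bar, 100 mm long, runs along the cabinet's y
- drawer_floor (a point): centre of the drawer's inner floor, 22 mm above the bench; axes as the cabinet's; the inside measures 175 mm (x) by 158 mm (y), the walls rise 51 mm above it. With the drawer open by q, its inside from x = -87 mm to x = q - 94 mm is clear of the cabinet
- tape: bystander: roll of clear tape lying flat among the modules, 66 mm across, 20 mm high; origin at the centre of its underside
- tin: bystander: round steel tin, 54 mm across, 22 mm high, origin at the centre of its underside
- driver: bystander: screwdriver 190 mm long lying beyond the mat, origin at its middle
There are look-alikes about, which are no part of the job. What is shaped like the module3 but purple is not meant. Several things have the shape of the level; the one meant has the colours described above.

How it is judged:
By the outcome, as a careful person would: the job done as asked, in the order asked, and still so for the second after the job is handed in, with the robot touching nothing.
Of module0, module1, module2, module3 only 2 to 4 are there at a start; the rules pass over those that are not, and their reading is None.
At some moment in a run one of module0, module1, module2, module3 may be knocked a few centimetres aside while the robot is not near it.
Once in a run the grip may slacken for a moment while it holds something.
It also fails if it takes over 210 s, if anything falls off the work surface, if the arm or the gripper's body presses on something with over 40 N, if the wrist force passes 120 N, or if a joint passes its speed limit or range.

## Working session

There is one attempt and no reset: what is moved stays moved. The work goes in short steps, each a Python script; the robot and the scene stay as the last script left them, time stands still between calls to the robot, and variables do not carry over. Pictures are saved under pics/ and viewed, and the job is handed in when it is done.

```bash
ls -la; mkdir -p pics; python3 - <<'E'
from cell import arm,viewer
import cv2
o=arm.get_obs(); print(o)
for n in("top","side"):
    f=viewer.grab_frame(n); cv2.imwrite(f"pics/{n}0.png",f["img"][:,:,::-1]); print(n,f["fov_y"],f["cx"],f["cy"],f["dist_coeffs"],f["view"])
E
```

```text
total 12
drwxr-xr-x  3 agent agent 4096 Dec  7 06:57 .
drwxr-xr-x 23 root  root  4096 Dec  7 06:57 ..
drwxr-xr-x  2 agent agent 4096 Dec  7 06:57 pics
{'clock': 0.0, 'joint_positions': array([-1.16790174,  0.46943102, -0.04859059,  1.53367801,  0.02412851,
        1.14099964, -0.08233733]), 'qvel': array([-0.00113377,  0.0009047 , -0.00101172,  0.00100028,  0.00056055,
       -0.00032482,  0.00133312]), 'joint_torque': array([ 8.00742200e-04, -5.07988822e+01, -8.00128584e-02, -2.36142308e+01,
       -6.12539914e-02,  3.81993013e-02,  1.78437117e-04]), 'ee_pos': array([0.28225398, 0.61254071, 0.24051316]), 'orientation': array([-6.72933329e-01, -3.06834933e+00,  2.98933856e-03]), 'contact_force': array([ 0.20209359, -0.28885396,  0.25522368]), 'torque': array([-0.03592865,  0.00669922, -0.03446745]), 'opening': 0.9983526187776346}
top 48.89619652628402 319.3209169210006 238.8987919294474 [0.04131986 0.         0.         0.         0.        ] [[ 7.52032566e-02 -9.97167461e-01 -1.23483586e-03  3.53808420e-02]
 [-9.74110764e-01 -7.31995199e-02 -2.13892612e-01  5.38250017e-01]
 [ 2.13196364e-01  1.72882879e-02 -9.76856400e-01  1.52544573e+00]
 [ 0.00000000e+00  0.00000000e+00  0.00000000e+00  1.00000000e+00]]
side 50.999555051660536 320.4210149047331 230.98824090654543 [-0.05451629  0.          0.          0.          0.        ] [[ 0.96987378 -0.24335787 -0.01103596 -0.46843209]
 [-0.17273242 -0.65504692 -0.7355794   0.21096206]
 [ 0.17177996  0.71532544 -0.67734862  1.21060365]
 [ 0.          0.          0.          1.        ]]
```

View pics/top0.png

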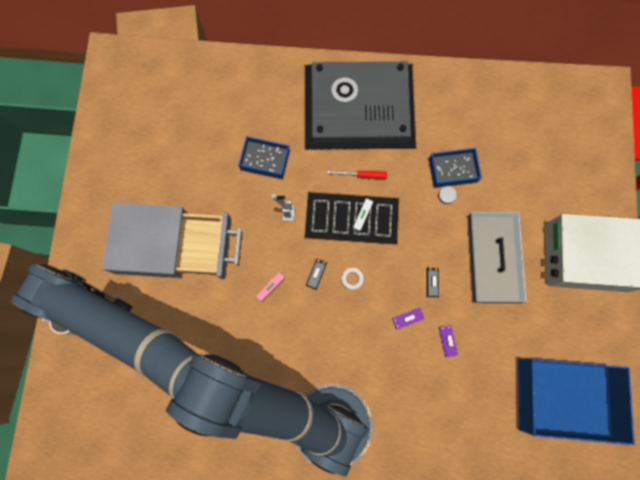

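View pics/side0.png

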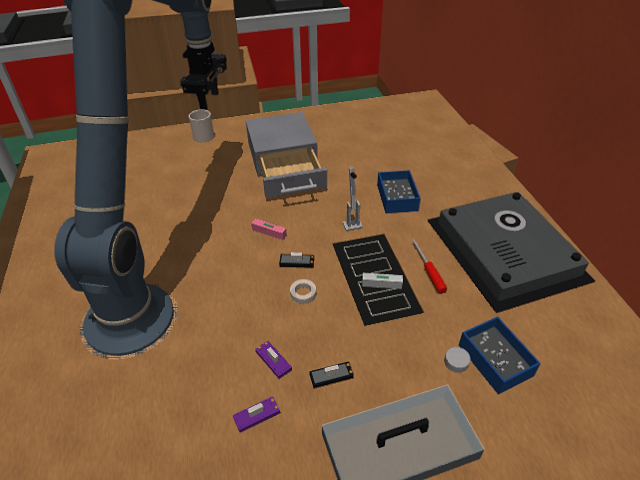

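```bash
cat > h.py <<'E'
import numpy as np,cv2
from cell import arm,move_gripper,inverse_kinematics,viewer,order
from scipy.spatial.transform import Rotation as R
def K(f):
    h=f["img"].shape[0]; fl=h/2/np.tan(np.radians(f["fov_y"])/2)
    return np.array([[fl,0,f["cx"]],[0,fl,f["cy"]],[0,0,1.]])
def proj(f,P):
    P=np.asarray(P,float).reshape(-1,3); V=f["view"]
    return cv2.projectPoints(P,cv2.Rodrigues(V[:3,:3])[0],V[:3,3],K(f),np.asarray(f["dist_coeffs"],float))[0].reshape(-1,2)
def ortho(f,z,x0,x1,y0,y1,s=1000.):
    """image with rows: x from x1 down to x0, cols: y from y1 down to y0 ; s px/m"""
    H=int((x1-x0)*s);W=int((y1-y0)*s)
    r,c=np.mgrid[0:H,0:W]; P=np.stack([x1-(r+.5)/s,y1-(c+.5)/s,np.full(r.shape,z)],-1)
    uv=proj(f,P).reshape(H,W,2).astype(np.float32)
    return cv2.remap(f["img"],uv[...,0],uv[...,1],cv2.INTER_CUBIC)
def cloud(f):
    d=f["depth"];h,w=d.shape;c,r=np.meshgrid(np.arange(w),np.arange(h))
    n=cv2.undistortPoints(np.stack([c,r],-1).reshape(-1,1,2).astype(float),K(f),np.asarray(f["dist_coeffs"],float)).reshape(h,w,2)
    Pc=np.stack([n[...,0]*d,n[...,1]*d,d],-1);V=f["view"]
    return (Pc-V[:3,3])@V[:3,:3]
def save(n,im,k=1):
    if k!=1: im=cv2.resize(im,None,fx=k,fy=k,interpolation=cv2.INTER_CUBIC)
    cv2.imwrite(f"pics/{n}.png",np.ascontiguousarray(im[:,:,::-1]))
def rot(yaw):
    """tool down, tool x at heading yaw; jaws (tool y) along yaw-90deg"""
    c,s=np.cos(yaw),np.sin(yaw)
    return R.from_matrix(np.array([[c,s,0],[s,-c,0],[0,0,-1.]])).as_rotvec()
E
python3 - <<'E'
from h import *
import pickle
for n in("top","side"):
    f=viewer.grab_frame(n); pickle.dump(f,open(f"/tmp/{n}.pkl","wb"))
    save(n+"_o",ortho(f,0.0,0.3,0.85,-0.45,0.35))
E
```

```text
(no output)
```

View pics/top_o.png

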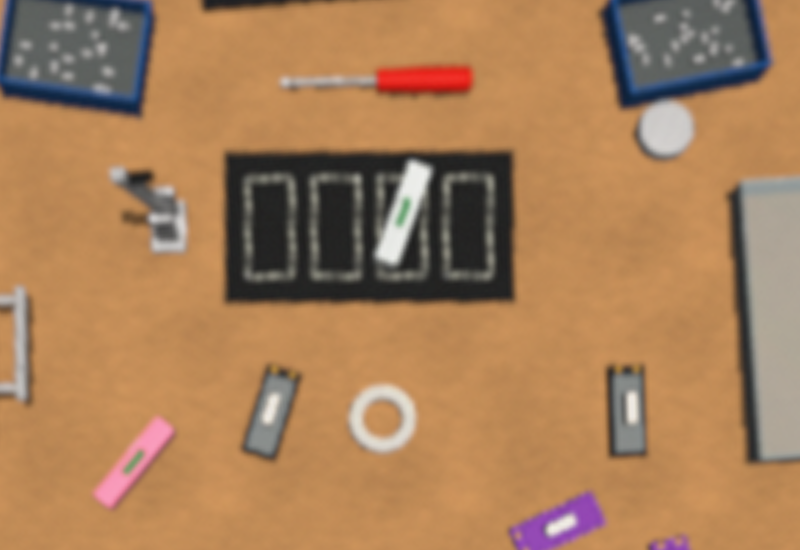

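View pics/side_o.png

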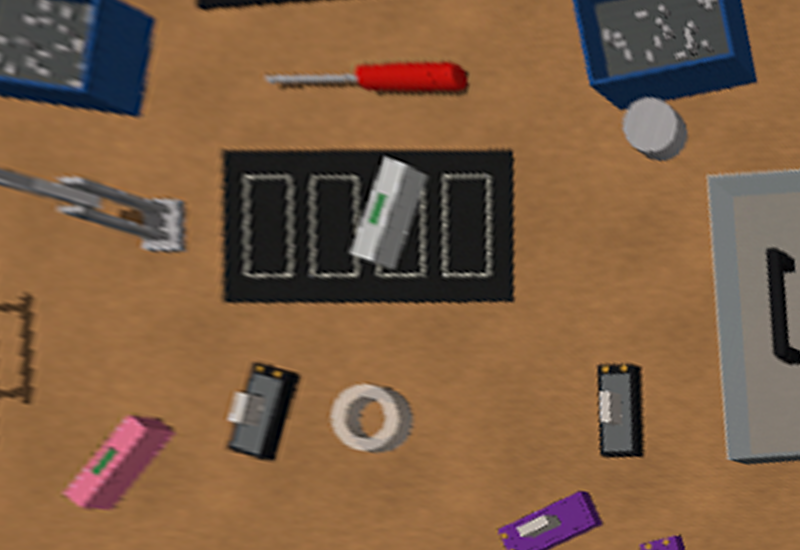

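```bash
cat > meas.py <<'E'
from h import *
def rects(mask,amin,amax,x1,y1,s):
    cs,_=cv2.findContours(mask.astype(np.uint8),cv2.RETR_EXTERNAL,cv2.CHAIN_APPROX_NONE);out=[]
    for c in cs:
        a=cv2.contourArea(c)/s/s*1e6
        if amin<a<amax:
            (cx,cy),(w,h),_=cv2.minAreaRect(c); b=cv2.boxPoints(cv2.minAreaRect(c))
            e=[b[1]-b[0],b[2]-b[1]]; l=e[0] if np.hypot(*e[0])>np.hypot(*e[1]) else e[1]
            yaw=np.arctan2(-l[0],-l[1]); yaw=(yaw+np.pi/2)%np.pi-np.pi/2
            out.append((x1-(cx+.5)/s,y1-(cy+.5)/s,yaw,max(w,h)/s*1e3,min(w,h)/s*1e3,a))
    return out
def pr(t,l):
    for o in l: print(t,"x %.4f y %.4f yaw %.2fdeg  %.1fx%.1f a%.0f"%(o[0],o[1],np.degrees(o[2]),*o[3:]))
E
python3 - <<'E'
from meas import *
import pickle
for n in("top","side"):
    f=pickle.load(open(f"/tmp/{n}.pkl","rb")); s=2000.
    B=(0.3,0.85,-0.45,0.35)
    im=ortho(f,0,*B,s); hsv=cv2.cvtColor(im,cv2.COLOR_RGB2HSV); g=im.max(2)
    m=(g<75); m=cv2.morphologyEx(m.astype(np.uint8),cv2.MORPH_CLOSE,np.ones((61,61)))
    pr(n+" mat",rects(m,30000,60000,B[1],B[3],s))
    for z,nm,lo,hi in((.014,"mod",1500,4500),(.034,"conn",120,500),(.028,"lvl",1500,3000)):
        im=ortho(f,z,*B,s); hsv=cv2.cvtColor(im,cv2.COLOR_RGB2HSV)
        sat,v=hsv[...,1],hsv[...,2]
        if nm=="mod": m=(sat<90)&(v>50)&(v<170)
        else: m=(sat<70)&(v>170 if n=="top" else v>150)
        if nm=="mod": m=cv2.morphologyEx(m.astype(np.uint8),cv2.MORPH_CLOSE,np.ones((9,9)))
        pr(n+" "+nm,rects(m,lo,hi,B[1],B[3],s))
    P=cloud(f)
    print(n,"table z",np.median(P[...,2][(P[...,2]<.02)&(P[...,2]>-.02)]))
    if n=="side":
        a=ortho(f,.028,.35,.7,-.15,.25,1600); save("lvl",a,1)
E
```

```text
top mat x 0.4805 y 0.1227 yaw -89.83deg  284.5x146.4 a41142
top mod x 0.5789 y -0.0657 yaw -17.15deg  85.7x34.2 a2701
top mod x 0.2253 y -0.0640 yaw 2.10deg  85.5x34.6 a2764
top mod x 0.6937 y 0.1426 yaw 34.55deg  87.0x44.4 a1908
top conn x 0.2941 y -0.1777 yaw -63.43deg  32.0x14.3 a386
top conn x 0.5782 y -0.0638 yaw -18.43deg  32.6x13.3 a363
top conn x 0.2244 y -0.0627 yaw 1.74deg  32.1x11.3 a323
top conn x 0.7293 y 0.1673 yaw -56.31deg  16.6x11.2 a128
top conn x 0.5231 y 0.2583 yaw -86.05deg  91.5x9.4 a400
top lvl x 0.4479 y 0.1293 yaw -19.59deg  101.1x24.8 a2197
top lvl x 0.1883 y 0.2131 yaw -86.05deg  51.1x50.5 a2088
top table z 0.0007236429780452789
side mat x 0.4815 y 0.1235 yaw -90.00deg  290.5x152.5 a43889
side mod x 0.2264 y -0.0647 yaw 1.93deg  77.7x32.1 a2284
side mod x 0.5851 y -0.0639 yaw -17.45deg  77.8x41.4 a2289
side mod x 0.1732 y 0.2765 yaw 10.91deg  180.9x165.0 a3229
side conn x 0.2942 y -0.1773 yaw -65.06deg  29.9x10.1 a256
side conn x 0.5784 y -0.0633 yaw -17.70deg  29.4x12.7 a310
side conn x 0.2242 y -0.0623 yaw 2.34deg  30.0x9.9 a237
side conn x 0.6540 y 0.0930 yaw -90.00deg  34.5x7.5 a180
side conn x 0.6451 y 0.1213 yaw 16.07deg  40.3x17.7 a216
side lvl x 0.4484 y 0.1305 yaw -19.84deg  99.9x24.0 a2016
side lvl x 0.1849 y 0.2119 yaw -70.56deg  50.8x49.3 a1911
side table z 0.00029069280173451987
```

View pics/lvl.png

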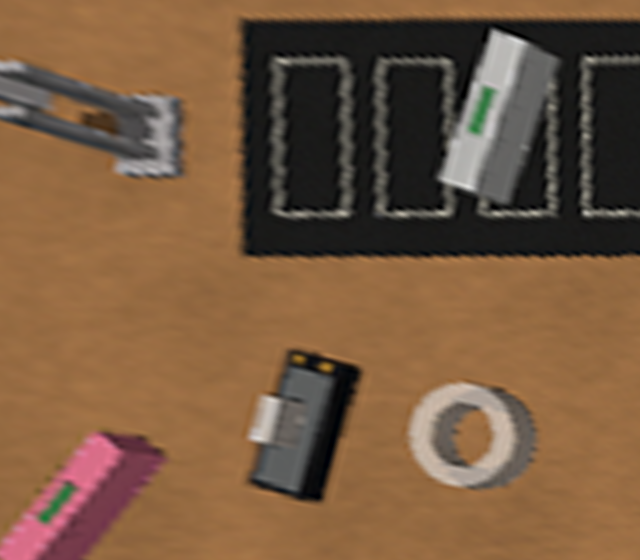

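```bash
sed -i 's|out.append((x1-(cx+.5)/s,y1-(cy+.5)/s|out.append((x1-(cy+.5)/s,y1-(cx+.5)/s|' meas.py
python3 - <<'E'
from meas import *
import pickle
for n in("top","side"):
    f=pickle.load(open(f"/tmp/{n}.pkl","rb"))
    save(n+"_cab",ortho(f,.073,.35,.75,.2,.75))
    save(n+"_cabh",ortho(f,.057,.35,.75,.2,.75))
    save(n+"_hood",ortho(f,.082,.4-.1,.75,-.6,-.3,1500))
    s=2000.
    B=(0.3,.75,-.6,-.28)
    im=ortho(f,.082,*B,s); pr(n+" handle",rects(im.max(2)<60,800,2500,B[1],B[3],s))
    im=ortho(f,.044,*B,s);h=cv2.cvtColor(im,cv2.COLOR_RGB2HSV); m=(h[...,1]<75)&(h[...,2]>60); m=cv2.morphologyEx(m.astype(np.uint8),cv2.MORPH_CLOSE,np.ones((41,41)));m=cv2.morphologyEx(m,cv2.MORPH_OPEN,np.ones((61,61)))
    pr(n+" hoodtop",rects(m,20000,60000,B[1],B[3],s))
    B=(0.35,.75,.2,.8)
    im=ortho(f,.095,*B,s);h=cv2.cvtColor(im,cv2.COLOR_RGB2HSV); m=(h[...,1]<75)&(h[...,2]>60)&(h[...,2]<150); m=cv2.morphologyEx(m.astype(np.uint8),cv2.MORPH_OPEN,np.ones((61,61)))
    pr(n+" cabtop",rects(m,20000,60000,B[1],B[3],s))
    P=cloud(f)
    # handle by height cluster
    sel=(P[...,0]>.35)&(P[...,0]<.8)&(P[...,1]>.2)&(P[...,1]<.8)&(P[...,2]>.085)&(P[...,2]<.105)
    print(n,"cab top pts",sel.sum(),P[sel].min(0),P[sel].max(0))
    sel=(P[...,0]>.35)&(P[...,0]<.8)&(P[...,1]>.2)&(P[...,1]<.38)&(P[...,2]>.05)&(P[...,2]<.07)
    print(n,"h pts",sel.sum(),P[sel].min(0),P[sel].max(0),P[sel].mean(0))
    sel=(P[...,0]>.55)&(P[...,0]<.75)&(P[...,1]>.13)&(P[...,1]<.32)&(P[...,2]>.04)
    print(n,"clamp",sel.sum());
    q=P[sel]; q=q[np.argsort(q[:,2])]; print(np.round(q[::max(1,len(q)//25)],3).tolist())
E
cd pics; python3 -c "
import cv2,numpy as np
a=cv2.imread('top_cab.png');b=cv2.imread('side_cabh.png');cv2.imwrite('cab.png',cv2.resize(np.vstack([a,b]),None,fx=.75,fy=.75))
a=cv2.imread('top_hood.png');b=cv2.imread('side_hood.png');cv2.imwrite('hood.png',cv2.resize(np.hstack([a,b]),None,fx=.8,fy=.8))"
```

```text
top handle x 0.5219 y -0.4541 yaw 4.25deg  97.3x16.7 a815
top handle x 0.5069 y -0.3715 yaw 4.06deg  252.1x5.5 a1053
top hoodtop x 0.5244 y -0.4558 yaw 3.98deg  275.8x155.0 a41902
top cab top pts 4963 [0.38958216 0.35089696 0.08500302] [0.59567233 0.69627912 0.10496401]
top h pts 365 [0.39826393 0.20059359 0.05009855] [0.79104907 0.37994004 0.06992741] [0.53807963 0.32512442 0.05970704]
top clamp 287
[[0.609, 0.181, 0.04], [0.745, 0.302, 0.042], [0.744, 0.286, 0.045], [0.606, 0.189, 0.047], [0.739, 0.26, 0.048], [0.747, 0.314, 0.049], [0.737, 0.226, 0.051], [0.749, 0.317, 0.052], [0.733, 0.219, 0.054], [0.606, 0.182, 0.059], [0.608, 0.17, 0.069], [0.608, 0.188, 0.075], [0.632, 0.174, 0.082], [0.606, 0.181, 0.084], [0.627, 0.179, 0.087], [0.61, 0.184, 0.09], [0.617, 0.187, 0.099], [0.619, 0.186, 0.112], [0.622, 0.188, 0.124], [0.617, 0.196, 0.139], [0.622, 0.198, 0.151], [0.617, 0.199, 0.168], [0.618, 0.193, 0.175], [0.621, 0.185, 0.178], [0.619, 0.201, 0.181], [0.623, 0.207, 0.183], [0.625, 0.213, 0.187]]
side handle x 0.4258 y -0.3190 yaw 1.58deg  84.2x39.3 a1093
side handle x 0.521
[... 310 characters left out ...]
] [0.794683   0.36689916 0.06998847] [0.50739919 0.33930977 0.05923182]
side clamp 417
[[0.746, 0.293, 0.04], [0.746, 0.206, 0.042], [0.634, 0.169, 0.045], [0.743, 0.26, 0.047], [0.607, 0.185, 0.049], [0.743, 0.276, 0.049], [0.734, 0.225, 0.052], [0.633, 0.174, 0.059], [0.633, 0.176, 0.065], [0.637, 0.171, 0.071], [0.604, 0.178, 0.076], [0.616, 0.18, 0.08], [0.634, 0.171, 0.083], [0.626, 0.176, 0.084], [0.621, 0.176, 0.089], [0.617, 0.183, 0.098], [0.616, 0.192, 0.106], [0.617, 0.196, 0.112], [0.618, 0.189, 0.122], [0.624, 0.193, 0.131], [0.627, 0.194, 0.14], [0.621, 0.195, 0.151], [0.618, 0.201, 0.156], [0.617, 0.2, 0.171], [0.617, 0.184, 0.175], [0.624, 0.206, 0.179], [0.62, 0.203, 0.185]]
```

View pics/cab.png

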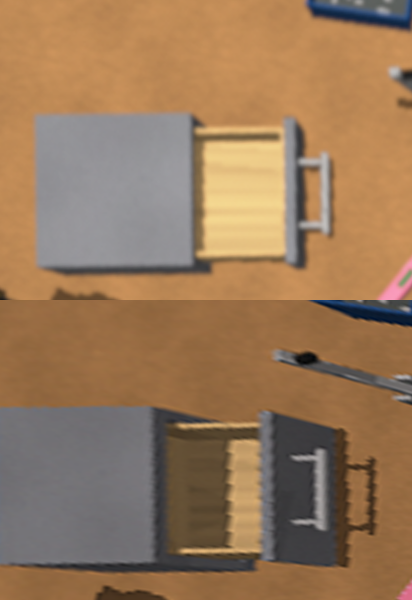

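View pics/hood.png

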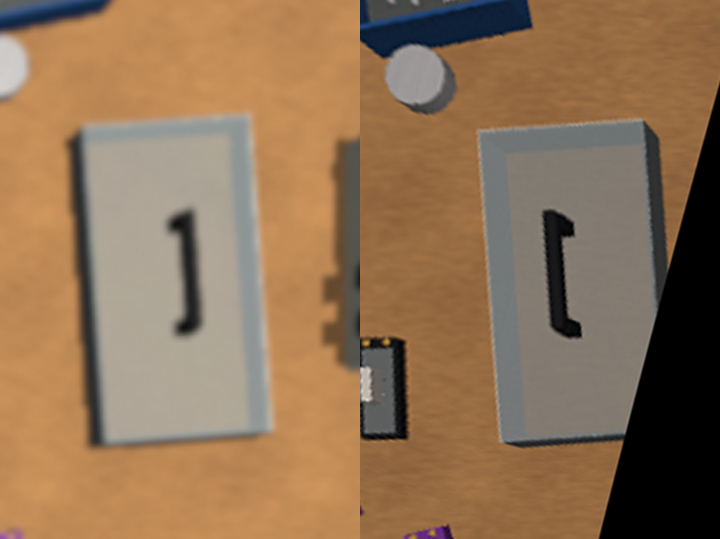

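```bash
cat >> h.py <<'E'
def best(pos,yaw):
    """rotvec of the two half-turn-equivalent choices with the smaller |q7|"""
    c=[]
    for k in (0,np.pi):
        r=rot(yaw+k); q=inverse_kinematics(np.array(pos,float),r)
        if q is not None: c.append((abs(q[6]),tuple(r),q))
    c.sort(key=lambda t:t[0]); return np.array(c[0][1])
def st(t=""):
    o=arm.get_obs(); print(t,"t%.1f"%o["clock"],"p",np.round(o["ee_pos"],4),"F",np.round(o["contact_force"],1),"open %.3f"%o["opening"]); return o
E
python3 - <<'E'
from h import *
p=np.array([.6297,-.0519]); yaw=np.radians(-19.7)
r=best([*p,.15],yaw); print(r, inverse_kinematics(np.array([*p,.15]),r))
arm.move_pose([*p,.15],r); st("above")
move_gripper(0.6)
arm.line_to([*p,.026],velocity=.1); st("down")
move_gripper(0.0); st("grip")
arm.line_to([*p,.13],velocity=.12); st("up")
for n in("top","side"):
    save(n+"1",viewer.grab_frame(n)["img"])
E
```

```text
[0.53743026 3.0952824  0.        ] [-0.20841914  0.49704992  0.30891233  1.74866239 -0.18267201  0.92402024
  1.40289637]
above t2.9 p [ 0.6299 -0.0505  0.15  ] F [ 0.5 -0.1  0.9] open 0.997
down t5.1 p [ 0.6303 -0.052   0.0267] F [ 0.4 -0.1 -0. ] open 0.599
grip t5.8 p [ 0.6297 -0.0519  0.0261] F [-0.2  0.7  1.5] open 0.250
up t6.8 p [ 0.629  -0.0517  0.1291] F [ 0.5  0.1 -2.2] open 0.247
```

View pics/side1.png

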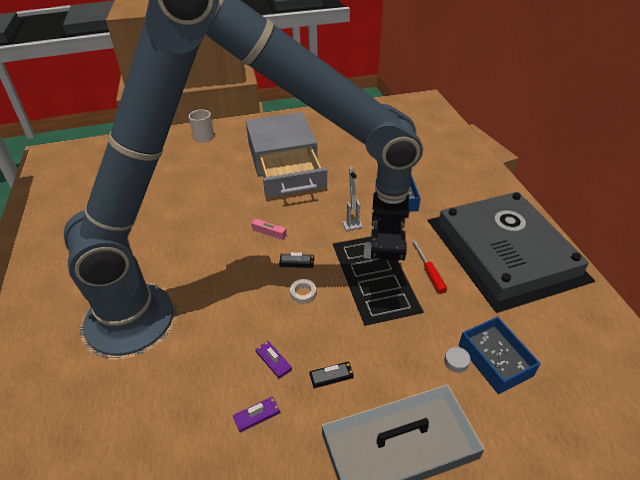

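View pics/top1.png

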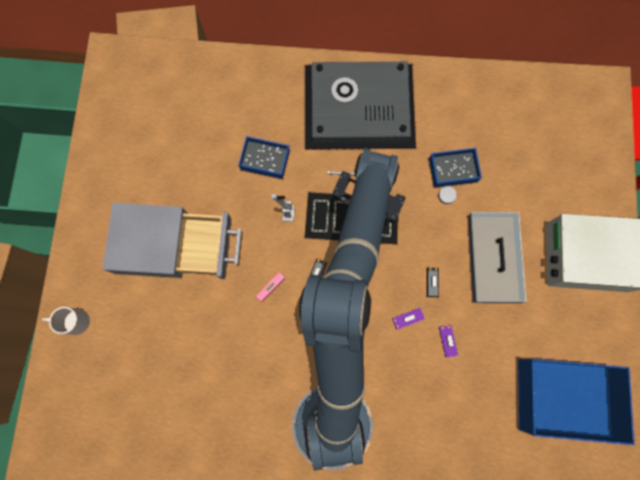

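```bash
cat > cab.py <<'E'
from meas import *
def cab():
    for n in("top","side"):
        f=viewer.grab_frame(n); s=2000.;B=(0.35,.75,.2,.8)
        im=ortho(f,.095,*B,s);h=cv2.cvtColor(im,cv2.COLOR_RGB2HSV); m=(h[...,1]<75)&(h[...,2]>60)&(h[...,2]<165); m=cv2.morphologyEx(m.astype(np.uint8),cv2.MORPH_OPEN,np.ones((121,121)))
        pr(n+" cabtop",rects(m,20000,90000,B[1],B[3],s))
        im=ortho(f,.057,*B,s);h=cv2.cvtColor(im,cv2.COLOR_RGB2HSV)
        save(n+"_hd",ortho(f,.057,.38,.62,.25,.55,2500))
        save(n+"_rim",ortho(f,.073,.38,.62,.25,.55,2500))
        if n=="top":
            P=cloud(f)
            sel=(P[...,0]>.35)&(P[...,0]<.65)&(P[...,1]>.27)&(P[...,1]<.335)&(P[...,2]>.045)&(P[...,2]<.08)
            print(P[sel].mean(0),P[sel].min(0),P[sel].max(0))
E
python3 -c "
from cab import *
cab()"
```

```text
top cabtop x 0.4877 y 0.5884 yaw -89.66deg  208.2x207.9 a42781
[0.49402074 0.3192911  0.06166336] [0.44203541 0.31153856 0.0514583 ] [0.549626   0.33361993 0.06956659]
side cabtop x 0.4930 y 0.5883 yaw -90.00deg  208.0x201.5 a41560
```

View pics/top_rim.png

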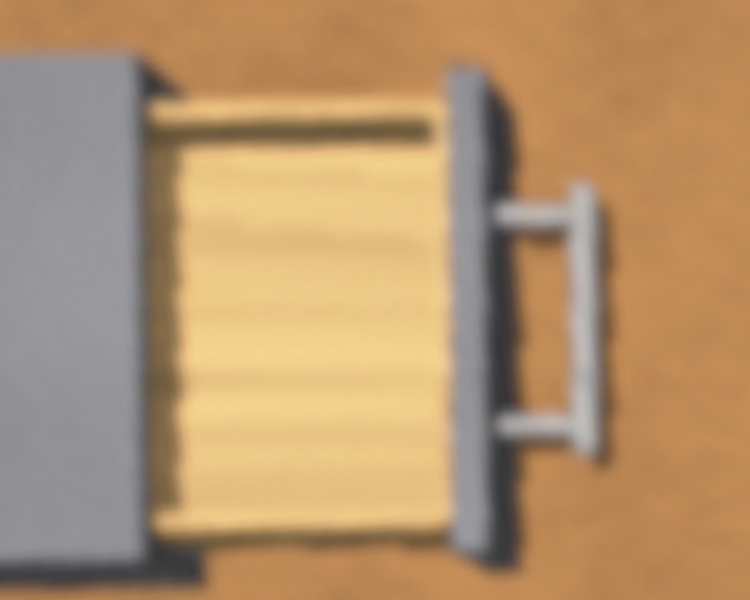

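View pics/side_rim.png

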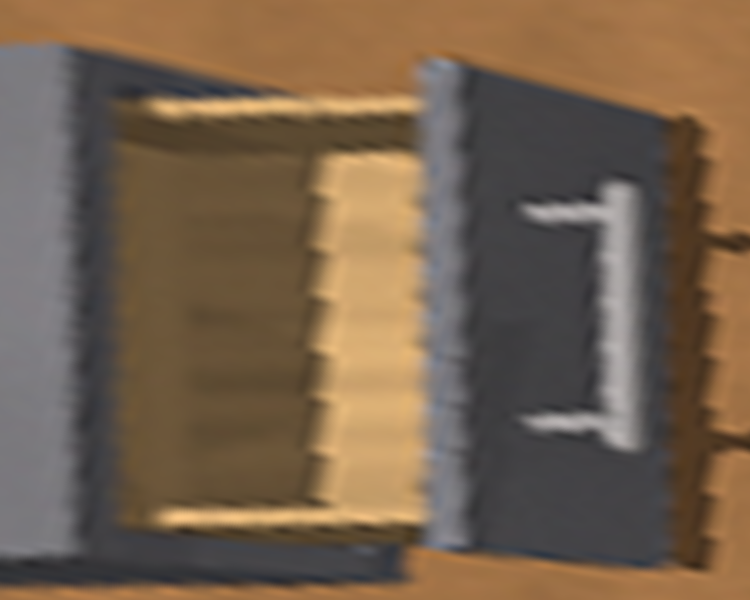

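```bash
python3 - <<'E'
from h import *
r=best([.492,.425,.2],0.); print(r,inverse_kinematics(np.array([.492,.425,.2]),r))
o=arm.get_obs()
arm.line_to([.5,-.02,.2],velocity=.2); st()
arm.move_pose([.492,.425,.2],r); arm.wait(.3); st("above")
for n in("top","side"): save(n+"2",viewer.grab_frame(n)["img"])
E
```

```text
[1.92367069e-16 3.14159265e+00 0.00000000e+00] [-0.93446559  0.46609772  0.21970205  1.65358193 -0.11418777  1.03448426
  0.89176665]
 t7.9 p [ 0.5006 -0.0201  0.2   ] F [ 0.1 -0.6 -0.7] open 0.250
above t9.8 p [0.4924 0.4243 0.2002] F [ 0.7 -0.6 -1.3] open 0.251
```

View pics/side2.png

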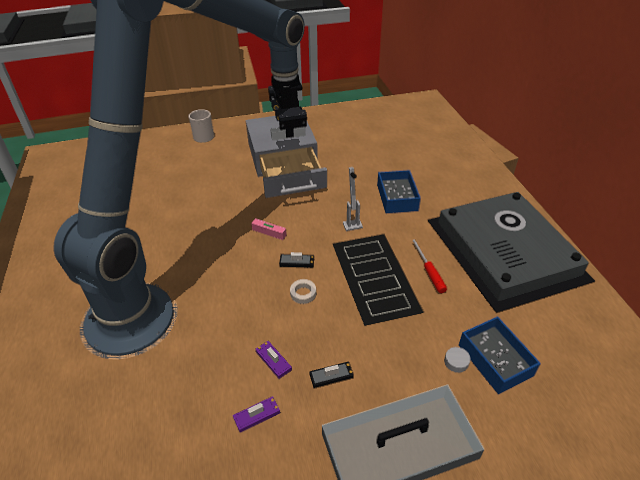

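```bash
python3 - <<'E'
from h import *
arm.line_to([.492,.425,.09],velocity=.12); st()
arm.line_to([.492,.425,.053],velocity=.06); o=st("low")
if o["contact_force"][2]<12:
    move_gripper(.42); st("rel")
    arm.line_to([.492,.425,.2],velocity=.15); move_gripper(0.0)
    # go to in front of the handle
    arm.move_pose([.492,.26,.2],rot(np.pi)); st()
    for n in("top","side"):
        f=viewer.grab_frame(n); save(n+"3",ortho(f,.05,.38,.62,.25,.55,1500))
E
cd pics; python3 -c "
import cv2,numpy as np
cv2.imwrite('d3.png',np.vstack([cv2.resize(cv2.imread(n+'3.png'),None,fx=.8,fy=.8) for n in('top','side')]))"
```

```text
t11.0 p [0.4926 0.4255 0.0909] F [ 1.2 -0.1 -1.4] open 0.251
low t11.7 p [0.4922 0.4251 0.053 ] F [-0.2  0.2 -0.7] open 0.252
rel t12.3 p [0.492  0.425  0.0531] F [ 0.6  0.7 -0.5] open 0.419
 t15.1 p [0.4922 0.2604 0.2004] F [-0.2  0.5 -0.3] open 0.002
```

View pics/d3.png

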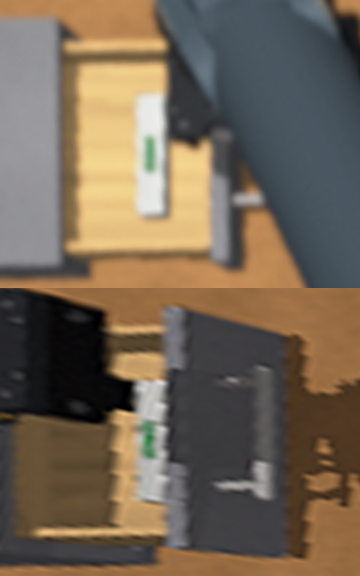

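```bash
python3 - <<'E'
from h import *
p=[.492,.265,.2]; r=best(p,np.pi/2); print(inverse_kinematics(np.array(p),r))
arm.move_pose(p,r); arm.line_to([.492,.265,.056],velocity=.12); st("pre")
y=.29
arm.line_to([.492,y,.056],velocity=.05); st()
while y<.47:
    y+=.01 if y<.40 else .004
    arm.line_to([.492,y,.056],velocity=.05)
    o=arm.get_obs(); f=o["contact_force"]
    print("%.3f %.4f F"%(y,o["ee_pos"][1]),np.round(f,1))
    if np.linalg.norm(f)>25: break
E
```

```text
[-0.91715733  0.33646805  0.4386097   1.88057955 -0.17184345  0.96132516
 -0.40129971]
pre t17.8 p [0.4926 0.2653 0.0567] F [0.7 0.2 0.3] open 0.006
 t18.5 p [0.4919 0.29   0.0559] F [0.  0.5 0.2] open 0.005
0.300 0.3005 F [-0.4 -0.4  0.3]
0.310 0.3107 F [ 0.9 -0.7 -0.6]
0.320 0.3208 F [ 0.6 -0.2  1.1]
0.330 0.3308 F [ 0.8 -0.4  0.1]
0.340 0.3408 F [-0.5 -0.   0.1]
0.350 0.3508 F [ 0.4  0.3 -0.5]
0.360 0.3608 F [ 0.4 -0.1 -0.3]
0.370 0.3709 F [-0.5  0.4  0. ]
0.380 0.3808 F [-0.4  0.2  0.6]
0.390 0.3909 F [-0.  -0.4 -0.2]
0.400 0.4009 F [-0.   0.2  0.4]
0.404 0.4044 F [-0.3 -0.5  0.4]
0.408 0.4085 F [-0.  -0.5  0.2]
0.412 0.4126 F [-0.3  0.3 -0.5]
0.416 0.4166 F [ 0.5  0.3 -0.3]
0.420 0.4206 F [0.1 0.  0.3]
0.424 0.4217 F [-0.1 -4.8  3.2]
0.428 0.4220 F [ -3.  -12.5   7.7]
0.432 0.4222 F [ -4.2 -17.5  12.6]
0.436 0.4224 F [ -5.2 -25.1  15. ]
```

```bash
cat > look.py <<'E'
from meas import *
def mods(f,n,B=(0.37,0.72,-0.45,0.25),s=2000.):
    im=ortho(f,.034,*B,s);h=cv2.cvtColor(im,cv2.COLOR_RGB2HSV)
    m=(h[...,1]<70)&(h[...,2]>(170 if n=="top" else 150))
    pr(n+" conn",rects(m,200,500,B[1],B[3],s))
    im=ortho(f,.014,*B,s);h=cv2.cvtColor(im,cv2.COLOR_RGB2HSV)
    m=(h[...,1]<90)&(h[...,2]>50)&(h[...,2]<(170 if n=="top" else 255)); m=cv2.morphologyEx(m.astype(np.uint8),cv2.MORPH_CLOSE,np.ones((9,9)))
    pr(n+" slab",rects(m,1500,4500,B[1],B[3],s))
E
python3 - <<'E'
from look import *
arm.line_to([.492,.38,.056],velocity=.1);arm.line_to([.492,.32,.2],velocity=.2)
arm.move_j([-1.3,.2,0,1.5,0,1.3,0]); st()
for n in("top","side"):
    f=viewer.grab_frame(n); save(n+"4",f["img"]); mods(f,n)
    if n=="side": save("cab4",ortho(f,.057,.38,.62,.35,.65,2500))
E
```

```text
t27.9 p [0.2069 0.5801 0.4267] F [ 1.  -1.1 -0. ] open 0.004
top conn x 0.4362 y 0.0782 yaw -19.09deg  32.3x13.3 a358
top conn x 0.4373 y -0.2756 yaw 1.79deg  32.1x11.3 a320
top conn x 0.6338 y -0.4393 yaw -90.00deg  21.0x19.0 a243
top slab x 0.4343 y 0.0788 yaw -17.45deg  85.7x34.2 a2700
top slab x 0.4360 y -0.2747 yaw 2.07deg  85.5x34.6 a2765
top slab x 0.6425 y 0.1938 yaw 34.30deg  87.3x44.6 a1918
side conn x 0.4367 y 0.0785 yaw -17.70deg  29.4x12.6 a306
side conn x 0.4377 y -0.2759 yaw 2.34deg  30.0x9.8 a234
side slab x 0.4294 y -0.0334 yaw 81.87deg  80.4x65.5 a4233
side slab x 0.4353 y -0.2736 yaw 1.59deg  77.6x32.0 a2274
side slab x 0.4360 y 0.0852 yaw -17.32deg  77.6x41.3 a2619
side slab x 0.6264 y 0.2008 yaw 77.47deg  112.5x55.5 a4349
side slab x 0.7017 y -0.3125 yaw -90.00deg  63.5x36.0 a1782
```

View pics/top4.png

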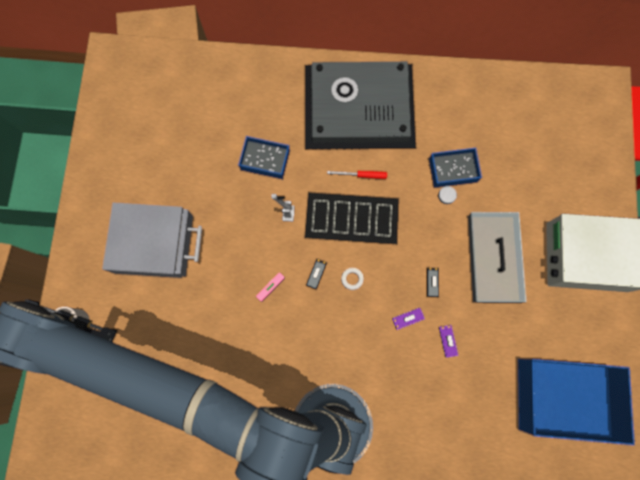

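View pics/side4.png

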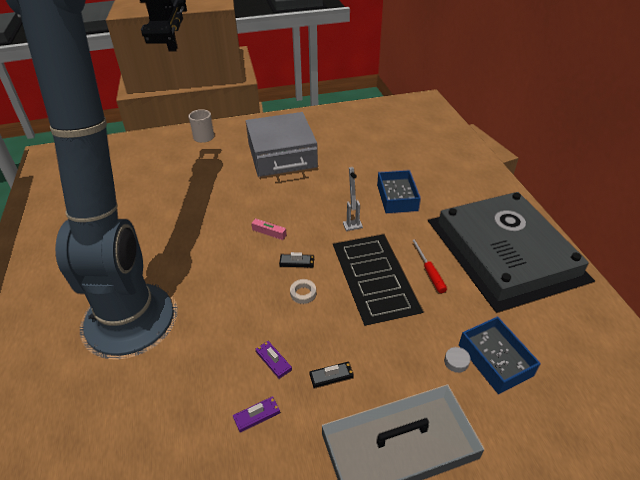

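```bash
python3 - <<'E'
from meas import *
for n in("top","side"):
    f=viewer.grab_frame(n); s=2000.;B=(.5,.75,-.2,.16)
    im=ortho(f,0,*B,s); h=cv2.cvtColor(im,cv2.COLOR_RGB2HSV)
    dark=cv2.morphologyEx((im.max(2)<75).astype(np.uint8),cv2.MORPH_CLOSE,np.ones((61,61)))
    m=((im.min(2)>75)&(h[...,1]<70)).astype(np.uint8); m=cv2.morphologyEx(m,cv2.MORPH_CLOSE,np.ones((21,21)))
    r=rects(m,2000,6000,B[1],B[3],s); pr(n,r); pr(n+" mat",rects(dark,30000,60000,B[1],B[3],s))
    if r: print(np.mean([q[:2] for q in r],0))
E
```

```text
top x 0.6230 y -0.0520 yaw 0.00deg  107.5x53.5 a5310
top x 0.6230 y 0.0140 yaw 0.00deg  107.5x53.5 a5310
top x 0.6228 y 0.0796 yaw 0.64deg  107.8x53.4 a5282
top x 0.6235 y -0.1182 yaw 0.00deg  107.5x53.0 a5269
top mat x 0.6226 y -0.0195 yaw -89.84deg  284.5x146.6 a41158
[ 0.62306627 -0.01915064]
side x 0.6238 y 0.0158 yaw 0.35deg  102.0x49.5 a4860
side x 0.6238 y 0.0815 yaw 0.00deg  103.0x50.5 a4915
side x 0.6242 y -0.1165 yaw 0.00deg  103.0x49.5 a4938
side x 0.6242 y -0.0507 yaw 0.00deg  103.0x50.0 a4944
side mat x 0.6235 y -0.0185 yaw -90.00deg  290.5x152.5 a43921
[ 0.62400111 -0.01749431]
```

```bash
cat > slide.py <<'E'
from h import *
def slide(p,yaw,way,goal,gyaw,zg=.0365,up=.16):
    r=best([*goal,zg],gyaw); T=R.from_rotvec(r)
    d=yaw-gyaw
    r0=(R.from_euler('z',d)*T).as_rotvec()
    arm.move_pose([*p,up],r0); move_gripper(.45); arm.wait(.1)
    arm.line_to([*p,.07],velocity=.15); arm.line_to([*p,zg],velocity=.05); arm.wait(.3); st("down")
    move_gripper(0.); arm.wait(.2); o=st("grip")
    if o["opening"]<.06: print("MISSED"); return
    pts=way+[goal]; n=len(pts)
    for i,q in enumerate(pts):
        k=1-(i+1)/n if n>1 else 0
        rr=(R.from_euler('z',d*k)*T).as_rotvec()
        arm.line_to([*q,zg-.0008],rr,velocity=.05); o=st("wp%d"%i)
        if o["opening"]<.06: print("LOST"); return
    arm.wait(.4); o=st("settled"); print(np.round(R.from_rotvec(o["orientation"]).as_matrix()[:2,0],4))
E
python3 - <<'E'
from slide import *
slide(np.array([.4365,.0784]),np.radians(-17.6),[np.array([.49,.0784]),np.array([.55,.06])],np.array([.6234,.0149]),np.radians(.15))
for n in("top","side"): save(n+"5",viewer.grab_frame(n)["img"])
E
```

```text
down t33.1 p [0.4366 0.0785 0.0367] F [-0.2  0.1 -0.6] open 0.449
grip t34.0 p [0.4365 0.0784 0.0365] F [ 0.4 -1.1 -0.6] open 0.112
wp0 t35.2 p [0.4878 0.0785 0.0364] F [-8.1  1.  17.4] open 0.109
wp1 t36.6 p [0.5489 0.0607 0.0365] F [-5.9  1.6 11.1] open 0.112
wp2 t38.5 p [0.6228 0.0159 0.0365] F [-4.   2.2  9.5] open 0.111
settled t38.9 p [0.6228 0.0159 0.0365] F [-2.8  2.6  8. ] open 0.109
[1.     0.0032]
```

View pics/side5.png

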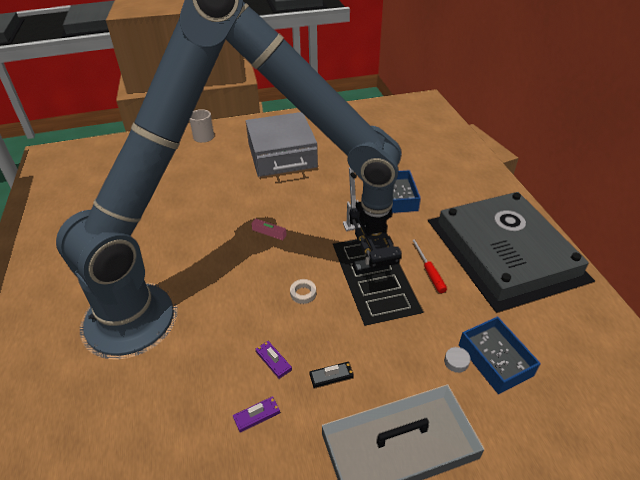

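```bash
python3 - <<'E'
from look import *
move_gripper(.42); arm.wait(.2); p=arm.get_obs()["ee_pos"]
arm.line_to([p[0],p[1],.16],velocity=.1)
arm.move_pose([.43,.25,.3],rot(np.pi)); st()
for n in("top","side"):
    f=viewer.grab_frame(n); save(n+"6",f["img"]); mods(f,n); save(n+"6o",ortho(f,.0,.5,.75,-.2,.16,1800))
E
```

```text
t43.2 p [0.4303 0.2495 0.2997] F [ 0.  -0.9 -0.7] open 0.420
top conn x 0.4373 y -0.2756 yaw 1.79deg  32.1x11.2 a316
top conn x 0.6221 y 0.0156 yaw 4.09deg  31.7x12.0 a331
top slab x 0.4360 y -0.2747 yaw 2.08deg  85.5x34.5 a2758
top slab x 0.6425 y 0.1939 yaw 34.06deg  87.4x44.8 a1920
side conn x 0.4377 y -0.2758 yaw 2.34deg  30.0x9.9 a237
side conn x 0.6232 y 0.0155 yaw 0.00deg  29.0x11.5 a239
side conn x 0.6216 y 0.1451 yaw 17.85deg  40.7x17.6 a216
side slab x 0.4291 y -0.0334 yaw 78.69deg  80.4x65.5 a4231
side slab x 0.4353 y -0.2736 yaw 1.55deg  77.5x32.0 a2277
side slab x 0.6264 y 0.2008 yaw 77.47deg  112.5x55.5 a4348
side slab x 0.7017 y -0.3125 yaw -90.00deg  63.5x36.0 a1782
```

View pics/side6o.png

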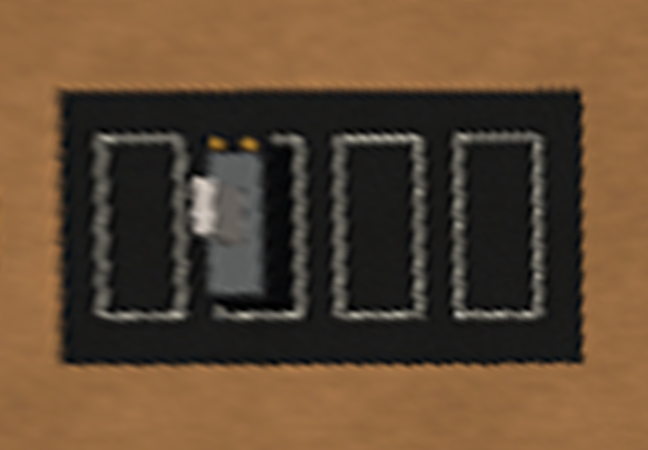

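View pics/top6o.png

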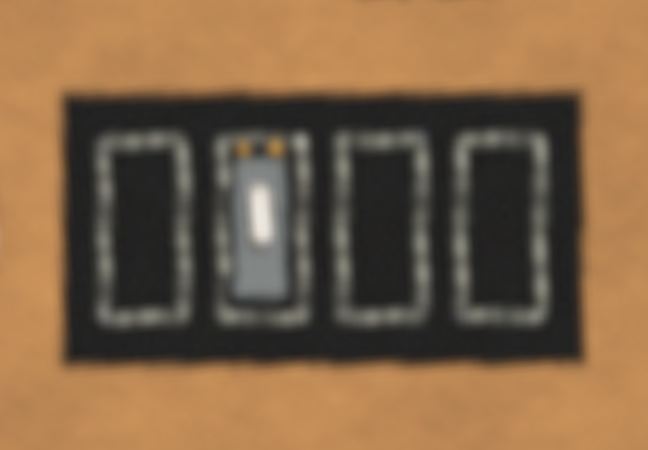

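```bash
cat > fit.py <<'E'
from meas import *
from scipy.optimize import minimize
def fit(f,x,y,yaw):
    """refine pose: maximise gradient contrast along slab bottom/top outline & connector top outline in raw image"""
    g=cv2.cvtColor(f["img"],cv2.COLOR_RGB2GRAY).astype(np.float32)
    g=cv2.GaussianBlur(g,(0,0),.7)
    def samp(P):
        uv=proj(f,P).astype(np.float32); return cv2.remap(g,uv[:,0].reshape(1,-1),uv[:,1].reshape(1,-1),cv2.INTER_CUBIC).ravel()
    t=np.linspace(-1,1,41)
    def rect(a,b,z):
        return np.concatenate([np.stack([a*t,b*np.ones_like(t),z+0*t],1),np.stack([a*t,-b*np.ones_like(t),z+0*t],1),np.stack([a*np.ones_like(t),b*t,z+0*t],1),np.stack([-a*np.ones_like(t),b*t,z+0*t],1)])
    def cost(v):
        c,s=np.cos(v[2]),np.sin(v[2]); M=np.array([[c,-s,0],[s,c,0],[0,0,1]])
        T=lambda Q:Q@M.T+[v[0],v[1],0]
        d=.0015;e=0
        # connector top: bright in, dark out
        e-=np.mean(samp(T(rect(.015-d,.005-d,.034)))-samp(T(rect(.015+d,.005+d,.034))))
        return e
    best=None
    for dy in np.radians([-4,-2,0,2,4]):
        m=minimize(cost,[x,y,yaw+dy],method="Nelder-Mead",options=dict(initial_simplex=[[x,y,yaw+dy],[x+.003,y,yaw+dy],[x,y+.003,yaw+dy],[x,y,yaw+dy+.06]],xatol=1e-5,fatol=1e-3))
        if best is None or m.fun<best.fun: best=m
    return best.x,best.fun
def slabyaw(f,x,y,lo=60,hi=170):
    s=3000.;B=(x-.07,x+.07,y-.045,y+.045); im=ortho(f,.014,*B,s);h=cv2.cvtColor(im,cv2.COLOR_RGB2HSV)
    m=((h[...,2]>lo)&(h[...,1]<90)).astype(np.uint8)
    m=cv2.morphologyEx(m,cv2.MORPH_CLOSE,np.ones((15,15)));m=cv2.morphologyEx(m,cv2.MORPH_OPEN,np.ones((45,45)))
    n,l,st_,c=cv2.connectedComponentsWithStats(m); i=l[m.shape[0]//2,m.shape[1]//2]
    if i==0: return None
    M=cv2.moments((l==i).astype(np.uint8),True); a=.5*np.arctan2(2*M["mu11"],M["mu20"]-M["mu02"])
    yaw=np.arctan2(-np.cos(a),-np.sin(a)); yaw=(yaw+np.pi/2)%np.pi-np.pi/2
    return B[1]-M["m01"]/M["m00"]/s, B[3]-M["m10"]/M["m00"]/s, np.degrees(yaw), M["m00"]/s/s*1e6
E
python3 - <<'E'
from fit import *
for n in("top","side"):
    f=viewer.grab_frame(n)
    for p in((.6227,.0155,0.),(.4375,-.2757,.035)):
        v,c=fit(f,*p); print(n,np.round(v[:2],4),np.degrees(v[2]).round(2),round(c,1),"slab",np.round(slabyaw(f,*p[:2]) or 0,4))
E
```

```text
top [0.6216 0.0155] 3.83 -37.3 slab [6.1290000e-01 1.4100000e-02 6.8800000e-02 5.0002222e+03]
top [ 0.4372 -0.2758] 1.61 -43.5 slab [ 4.3430000e-01 -2.7450000e-01  2.0441000e+00  2.7724444e+03]
side [0.6232 0.016 ] 1.34 -58.4 slab [6.2300000e-01 2.2300000e-02 8.4476000e+00 2.7948889e+03]
side [ 0.4377 -0.2759] 2.4 -63.9 slab [ 4.3550000e-01 -2.7410000e-01  2.2750000e+00  2.2456667e+03]
```

```bash
python3 - <<'E'
from fit import *
ims=[]
for n in("top","side"):
    f=viewer.grab_frame(n)
    im=ortho(f,.014,.57,.68,-.02,.05,5000); ims.append(im)
    g=im.astype(float)
    # row-wise edges of grey top (v>60)
    v=cv2.GaussianBlur(im.max(2),(0,0),5).astype(float); L=[];Rr=[]
    for r in range(150,400,5):
        row=v[r]; 
        gr=np.diff(row); lo=slice(30,170); 
        L.append((r,30+np.argmax(gr[30:170]))); Rr.append((r,190+np.argmin(gr[190:330])))
    for e in(L,Rr):
        e=np.array(e); k=np.polyfit(e[:,0],e[:,1],1); res=e[:,1]-np.polyval(k,e[:,0]); ok=abs(res)<6; k=np.polyfit(e[ok,0],e[ok,1],1); print(n,ok.sum(),"yaw",np.degrees(np.arctan(k[0])).round(2),"y mid",.05-np.polyval(k,275)/5000)
save("modA",np.hstack(ims),.95)
E
```

```text
Traceback (most recent call last):
TypeError: expected non-empty vector for x
```

```bash
python3 - <<'E'
from fit import *
ims=[]
for n in("top","side"):
    f=viewer.grab_frame(n)
    ims.append(ortho(f,.014,.565,.68,-.02,.055,5000))
save("modA",np.hstack(ims),.95)
E
```

```text
(no output)
```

View pics/modA.png

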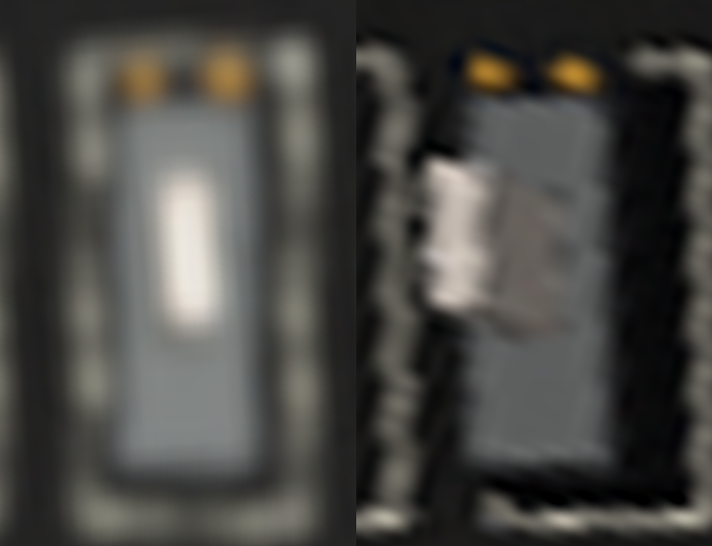

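```bash
python3 - <<'E'
from slide import *
slide(np.array([.4375,-.2758]),np.radians(2.1),[np.array([.5,-.2258])],np.array([.6242,-.1174]),np.radians(.15),zg=.0365)
move_gripper(.42); arm.wait(.2); p=st("rel")["ee_pos"]
arm.line_to([p[0],p[1],.16],velocity=.1)
arm.move_pose([.43,.25,.3],rot(np.pi)); st()
from look import *
for n in("top","side"):
    f=viewer.grab_frame(n); save(n+"7",f["img"]); mods(f,n); save(n+"7o",ortho(f,.014,.52,.72,-.2,.12,1100))
    s=2000.;B=(0.3,.75,-.6,-.28)
    im=ortho(f,.082,*B,s); pr(n+" handle",rects(im.max(2)<60,700,2500,B[1],B[3],s))
E
cd pics; python3 -c "
import cv2,numpy as np
cv2.imwrite('m7.png',np.vstack([cv2.imread(n+'7o.png') for n in('top','side')]))"
```

```text
down t47.8 p [ 0.4377 -0.2758  0.0367] F [ 0.5 -0.5 -0.9] open 0.448
grip t48.7 p [ 0.4375 -0.2757  0.0365] F [-0.6  1.1  0.5] open 0.110
wp0 t50.4 p [ 0.5004 -0.2265  0.0365] F [-3.7 -2.2  8. ] open 0.109
wp1 t53.9 p [ 0.6242 -0.118   0.0365] F [-3.1 -4.   6.5] open 0.113
settled t54.3 p [ 0.6242 -0.1179  0.0365] F [-3.3 -3.   8.2] open 0.115
[1.     0.0025]
rel t55.2 p [ 0.6242 -0.1174  0.0357] F [-0.8  0.   0.1] open 0.420
 t58.3 p [0.4304 0.2493 0.2996] F [ 0.4 -0.4  0.8] open 0.420
top conn x 0.6220 y 0.0156 yaw 4.24deg  31.7x12.0 a330
top conn x 0.6243 y -0.1184 yaw -5.19deg  31.1x12.2 a315
top slab x 0.6426 y 0.1938 yaw 34.06deg  87.4x45.1 a1924
top handle x 0.5219 y -0.4541 yaw 4.27deg  97.4x16.7 a828
top handle x 0.5069 y -0.3715 yaw 4.05deg  252.2x5.6 a1090
side conn x 0.6232 y 0.0155 yaw 0.00deg  29.0x11.5 a236
side conn x 0.6219 y 0.1452 yaw 17.85deg  40.1x17.6 a208
side conn x 0.6242 y -0.1180 yaw 0.00deg  29.0x10.5 a239
side slab x 0.4293 y -0.0334 yaw 80.54deg  80.4x65.5 a4232
side slab x 0.6222 y -0.1138 yaw 0.00deg  78.0x37.0 a2485
side slab x 0.6264 y 0.2009 yaw 77.47deg  112.5x55.6 a4350
side slab x 0.7017 y -0.3125 yaw -90.00deg  63.5x36.0 a1782
side handle x 0.5216 y -0.4683 yaw 4.06deg  107.4x24.9 a1669
```

View pics/m7.png

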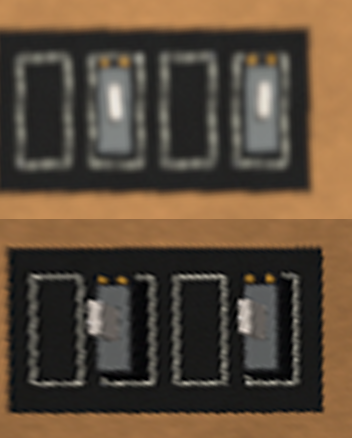

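View pics/side7.png

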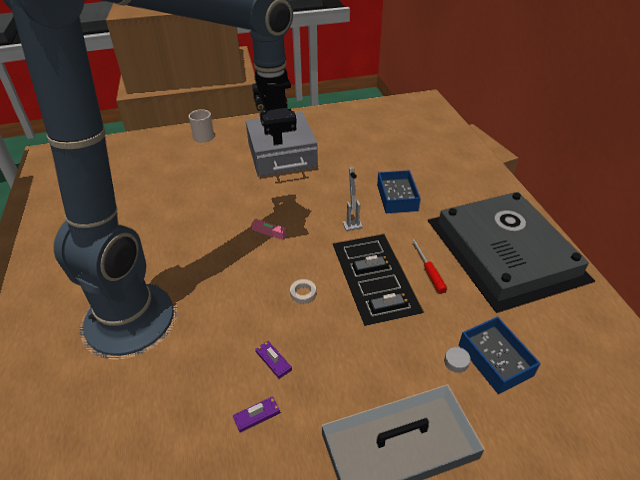

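```bash
python3 - <<'E'
from meas import *
for n in("top","side"):
    f=viewer.grab_frame(n); P=cloud(f)
    b=(P[...,0]>.35)&(P[...,0]<.7)&(P[...,1]>-.56)&(P[...,1]<-.34)
    s=b&(P[...,2]>.074)&(P[...,2]<.09); q=P[s]
    print(n,s.sum(),"z",np.percentile(q[:,2],[5,50,95]).round(4))
    xy=q[:,:2].astype(np.float32); print(" handle rect",cv2.minAreaRect(xy), "mean",xy.mean(0))
    s=b&(P[...,2]>.036)&(P[...,2]<.05); q=P[s]; print(" top n",len(q),np.median(q[:,2]),cv2.minAreaRect(q[:,:2].astype(np.float32)))
    save(n+"_h8",ortho(f,.044,.33,.71,-.58,-.3,1500))
E
cd pics; python3 -c "
import cv2,numpy as np
cv2.imwrite('h8.png',cv2.resize(np.hstack([cv2.imread(n+'_h8.png') for n in('top','side')]),None,fx=.9,fy=.9))"
```

```text
top 157 z [0.0757 0.0818 0.0876]
 handle rect ((0.5247882604598999, -0.4607294201850891), (0.09996431320905685, 0.015375151298940182), 3.8261055946350098) mean [ 0.5251929 -0.4596077]
 top n 3940 0.04427547294985964 ((0.5260622501373291, -0.4594529867172241), (0.27448081970214844, 0.14986251294612885), 3.844066858291626)
side 365 z [0.0751 0.0814 0.0847]
 handle rect ((0.5250572562217712, -0.460874080657959), (0.09915873408317566, 0.012755976058542728), 3.6934192180633545) mean [ 0.5240588 -0.4622512]
 top n 9670 0.044193696836210966 ((0.5267698764801025, -0.4601361155509949), (0.27378153800964355, 0.14721398055553436), 4.094733715057373)
```

View pics/h8.png

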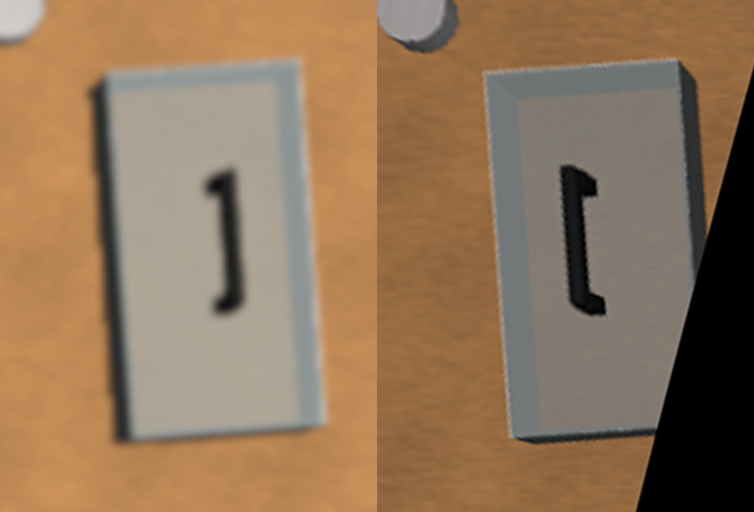

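```bash
python3 - <<'E'
from h import *
c=np.array([.5255,-.4603]); g=np.array([.6236,-.0182]); a=np.radians(3.9)
for k in(0,np.pi):
  for d in (86.25,-93.75):
    qs=[inverse_kinematics(np.array([*c,.2]),rot(a+k)),inverse_kinematics(np.array([*c,.075]),rot(a+k)),inverse_kinematics(np.array([.56,-.3,.15]),rot(a+k+np.radians(d))),inverse_kinematics(np.array([*g,.075]),rot(a+k+np.radians(d)))]
    print(k,d,[None if q is None else np.round(q,2).tolist() for q in qs])
E
```

```text
0 86.25 [[0.08, 0.71, 0.96, 1.55, -0.61, 1.2, -0.35], [0.02, 0.97, 1.1, 1.65, -0.94, 1.14, -0.12], [-0.29, 0.77, 1.14, 1.77, -0.77, 1.13, 1.1], [-0.41, 0.62, 0.52, 1.83, -0.41, 0.81, 0.32]]
0 -93.75 [[0.08, 0.71, 0.96, 1.55, -0.61, 1.2, -0.35], [0.02, 0.97, 1.1, 1.65, -0.94, 1.14, -0.12], [-0.28, 0.75, 1.11, 1.77, -0.75, 1.11, -2.06], [0.62, 0.81, -1.0, 1.76, 0.79, 1.03, 2.47]]
3.141592653589793 86.25 [[0.33, 0.58, 0.5, 1.54, -0.3, 1.1, 2.54], [0.4, 0.69, 0.39, 1.63, -0.32, 0.88, 2.55], [-0.28, 0.75, 1.11, 1.77, -0.75, 1.11, -2.06], [0.62, 0.81, -1.0, 1.76, 0.79, 1.03, 2.47]]
3.141592653589793 -93.75 [[0.33, 0.58, 0.5, 1.54, -0.3, 1.1, 2.54], [0.4, 0.69, 0.39, 1.63, -0.32, 0.88, 2.55], [-0.29, 0.77, 1.14, 1.77, -0.77, 1.13, 1.1], [-0.41, 0.62, 0.52, 1.83, -0.41, 0.81, 0.32]]
```

```bash
python3 - <<'E'
from h import *
c=np.array([.5255,-.4603]); a=3.9
ry=lambda d: rot(np.radians(d))
arm.move_pose([*c,.2],ry(a)); move_gripper(.6)
arm.line_to([*c,.075],velocity=.1); arm.wait(.2); st("down")
move_gripper(0.); arm.wait(.2); o=st("grip")
if .1<o["opening"]<.2:
    arm.line_to([*c,.09],velocity=.05); st("lift1")
    arm.line_to([*c,.150],velocity=.1); o=st("lift2")
    if o["opening"]>.1:
        arm.line_to([.545,-.38,.15],ry(30),velocity=.08); st()
        arm.line_to([.56,-.3,.15],ry(60),velocity=.08); st()
        arm.line_to([.58,-.22,.15],ry(90.15),velocity=.08); st()
for n in("top","side"): save(n+"9",viewer.grab_frame(n)["img"])
E
```

```text
down t63.3 p [ 0.5257 -0.4605  0.0755] F [-0.7 -0.1 -0.2] open 0.603
grip t64.3 p [ 0.5255 -0.4603  0.075 ] F [ 0.2 -0.3 -0.3] open 0.138
lift1 t64.7 p [ 0.5256 -0.4603  0.0904] F [-0.2  0.3 -3.3] open 0.135
lift2 t65.5 p [ 0.5254 -0.4599  0.1497] F [ 0.6  0.1 -2.4] open 0.135
 t66.7 p [ 0.5446 -0.3807  0.1501] F [ 1.4 -0.1 -1.8] open 0.138
 t67.8 p [ 0.5597 -0.3008  0.1501] F [ 0.   0.9 -3.9] open 0.132
 t69.0 p [ 0.5797 -0.2208  0.15  ] F [ 1.  -0.6 -2.4] open 0.133
```

View pics/side9.png

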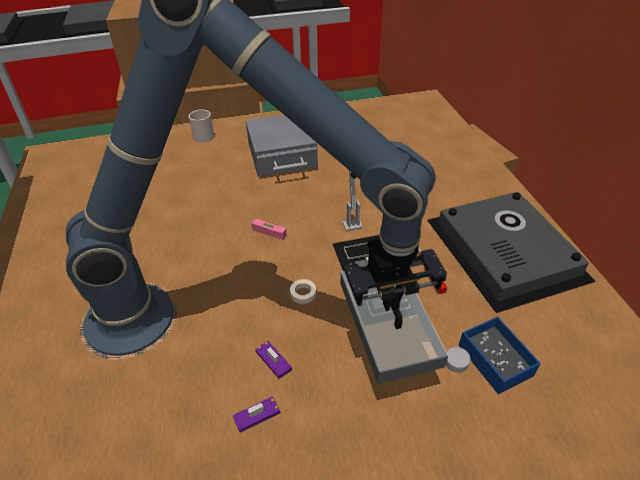

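View pics/top9.png

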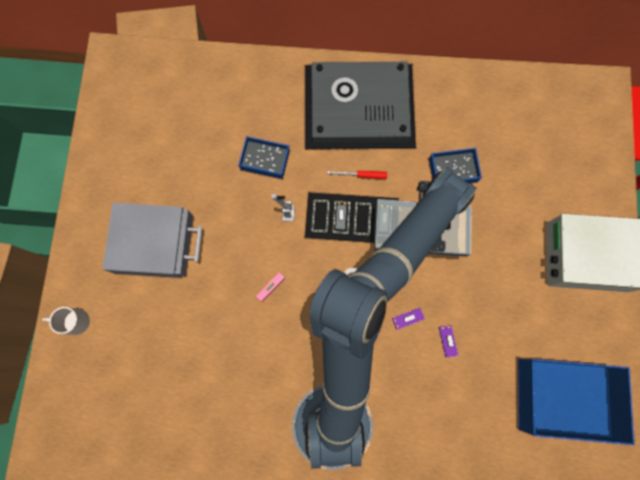

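```bash
python3 - <<'E'
from h import *
arm.line_to([.6236,-.0182,.15],velocity=.12); arm.wait(.3); o=st()
f=viewer.grab_frame("side"); save("side10",f["img"]); P=cloud(f)
b=(P[...,0]>.5)&(P[...,0]<.75)&(P[...,1]>-.2)&(P[...,1]<.15)&(P[...,2]>.11)&(P[...,2]<.127)
print(b.sum(),cv2.minAreaRect(P[b][:,:2].astype(np.float32)),np.median(P[b][:,2]))
f=viewer.grab_frame("top"); save("top10",f["img"])
E
```

```text
t71.3 p [ 0.6236 -0.0184  0.15  ] F [ 0.7 -0.6 -2.7] open 0.130
3656 ((0.626022458076477, -0.019735559821128845), (0.14622825384140015, 0.2773737609386444), 0.2064080685377121) 0.12003571750094977
```

View pics/side10.png

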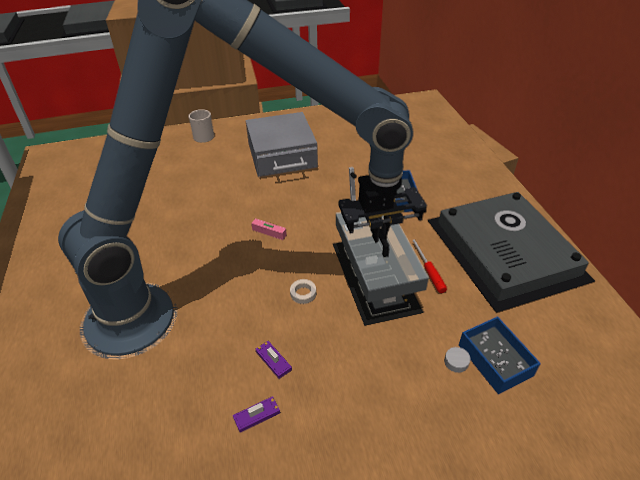

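View pics/top10.png

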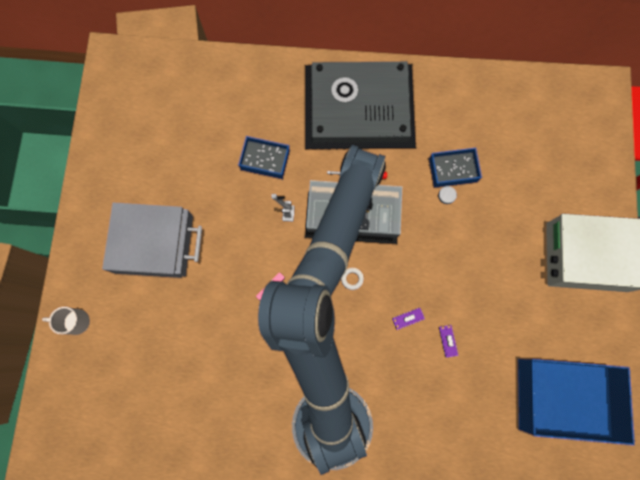

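```bash
python3 - <<'E'
from h import *
g=[.6230,-.0180]
arm.line_to([*g,.10],velocity=.06); st()
arm.line_to([*g,.082],velocity=.03); st()
z=.080
while z>=.0735:
    arm.line_to([*g,z],velocity=.02); o=st("%.4f"%z)
    if o["contact_force"][2]>4: break
    z-=.001
arm.wait(.2); st()
E
```

```text
t72.3 p [ 0.6234 -0.0181  0.1004] F [ 0.2 -0.5 -1.9] open 0.134
 t73.1 p [ 0.6231 -0.0181  0.082 ] F [-0.2 -0.3 -3. ] open 0.131
0.0800 t73.3 p [ 0.6229 -0.018   0.08  ] F [ 1.1 -0.1 -2.1] open 0.133
0.0790 t73.6 p [ 0.623 -0.018  0.079] F [-0.3  0.5 -2.5] open 0.132
0.0780 t73.8 p [ 0.623  -0.018   0.0779] F [ 0.6  0.3 -2.9] open 0.135
0.0770 t74.1 p [ 0.6229 -0.018   0.0769] F [ 1.1 -0.6 -3.1] open 0.136
0.0760 t74.3 p [ 0.6229 -0.018   0.0759] F [ 0.4 -0.5 -2.4] open 0.132
0.0750 t74.6 p [ 0.623  -0.018   0.0749] F [-0.7  0.4 -2.4] open 0.134
0.0740 t74.8 p [ 0.623  -0.018   0.0749] F [-3.8  0.6  5.4] open 0.134
 t75.0 p [ 0.623  -0.018   0.0749] F [-2.8  0.8  5.4] open 0.140
```

Seated on the bench at the same height it was gripped. Release, withdraw and check.

```bash
python3 - <<'E'
from meas import *
move_gripper(.5); arm.wait(.2); p=arm.get_obs()["ee_pos"]
arm.line_to([p[0],p[1],.22],velocity=.12)
arm.move_pose([.43,.25,.3],rot(np.pi)); move_gripper(0.); st()
for n in("top","side"):
    f=viewer.grab_frame(n); P=cloud(f)
    b=(P[...,0]>.5)&(P[...,0]<.75)&(P[...,1]>-.2)&(P[...,1]<.15)
    s=b&(P[...,2]>.038)&(P[...,2]<.05); print(n,s.sum(),cv2.minAreaRect(P[s][:,:2].astype(np.float32)),np.median(P[s][:,2]))
    s=b&(P[...,2]>.074)&(P[...,2]<.09); print("  handle",cv2.minAreaRect(P[s][:,:2].astype(np.float32)),np.median(P[s][:,2]))
    save(n+"11",f["img"]); save(n+"11o",ortho(f,.0,.5,.75,-.2,.25,1500))
E
cd pics; python3 -c "
import cv2,numpy as np
cv2.imwrite('h11.png',cv2.resize(np.vstack([cv2.imread(n+'11o.png') for n in('top','side')]),None,fx=.8,fy=.8))"
```

```text
t79.7 p [0.43 0.25 0.3 ] F [-0.1 -0.  -0.8] open 0.005
top 3515 ((0.6246950626373291, -0.020288512110710144), (0.1480046510696411, 0.2724246084690094), 0.29097187519073486) 0.044555426683736514
  handle ((0.6249271035194397, -0.01999387890100479), (0.01304064504802227, 0.099296934902668), 0.09848834574222565) 0.08206916507620035
side 4398 ((0.6255890130996704, -0.0196685791015625), (0.1463594287633896, 0.2790476977825165), 0.22677645087242126) 0.04498434297780664
  handle ((0.6247197985649109, -0.020594961941242218), (0.012626515701413155, 0.09944344311952591), 0.7906608581542969) 0.08211214485165146
```

View pics/h11.png

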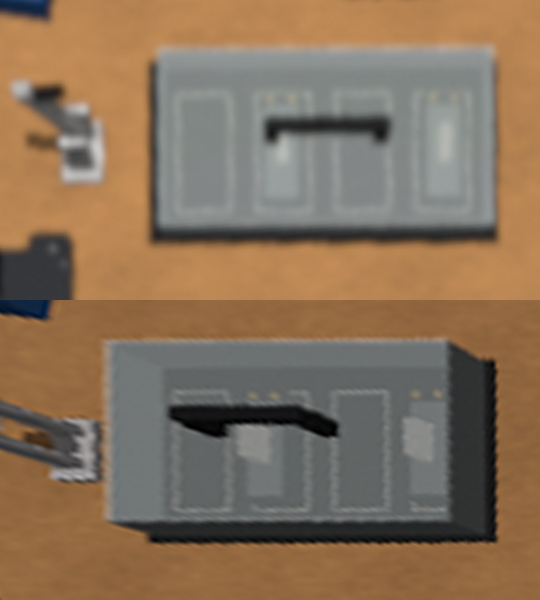

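View pics/side11.png

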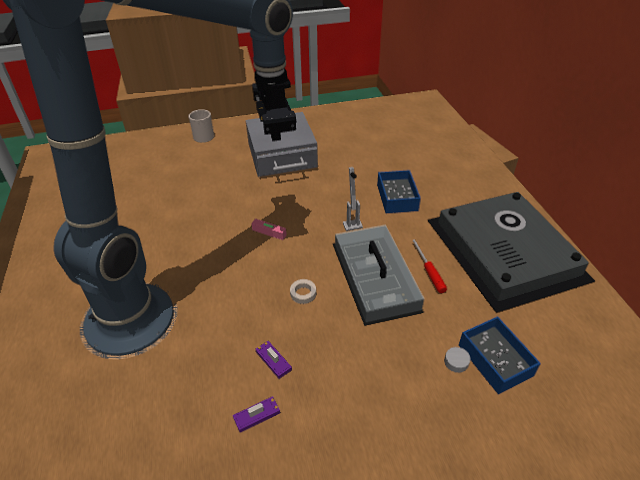

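```bash
python3 - <<'E'
from meas import *
for n in("side","top"):
    f=viewer.grab_frame(n); P=cloud(f)
    s=(P[...,0]>.58)&(P[...,0]<.66)&(P[...,1]>.13)&(P[...,1]<.3)&(P[...,2]>.09); q=P[s]
    for z in np.arange(.09,.2,.01):
        k=(q[:,2]>=z)&(q[:,2]<z+.01)
        if k.sum(): print(n,"z%.2f"%z,k.sum(),"x",np.percentile(q[k,0],[5,50,95]).round(3),"y",np.percentile(q[k,1],[5,50,95]).round(3))
    uv=proj(f,[[.622,.19,.12]])[0].astype(int); c=f["img"][max(uv[1]-45,0):uv[1]+45,uv[0]-50:uv[0]+50]; save(n+"_cl",c,4)
E
cd pics; python3 -c "
import cv2,numpy as np
cv2.imwrite('cl.png',np.hstack([cv2.imread(n+'_cl.png') for n in('top','side')]))"
```

```text
side z0.09 20 x [0.617 0.622 0.627] y [0.177 0.181 0.186]
side z0.10 20 x [0.616 0.623 0.629] y [0.181 0.184 0.191]
side z0.11 19 x [0.616 0.62  0.627] y [0.183 0.187 0.197]
side z0.12 18 x [0.617 0.62  0.627] y [0.187 0.19  0.196]
side z0.13 16 x [0.617 0.621 0.627] y [0.187 0.192 0.199]
side z0.14 17 x [0.616 0.621 0.626] y [0.191 0.195 0.198]
side z0.15 19 x [0.616 0.619 0.627] y [0.194 0.197 0.208]
side z0.16 9 x [0.616 0.617 0.623] y [0.188 0.202 0.21 ]
side z0.17 38 x [0.616 0.62  0.626] y [0.179 0.191 0.211]
side z0.18 13 x [0.618 0.623 0.627] y [0.193 0.205 0.213]
top z0.09 10 x [0.611 0.619 0.634] y [0.175 0.179 0.188]
top z0.10 12 x [0.616 0.619 0.626] y [0.181 0.184 0.194]
top z0.11 5 x [0.617 0.618 0.62 ] y [0.186 0.192 0.197]
top z0.12 8 x [0.617 0.622 0.627] y [0.186 0.188 0.196]
top z0.13 9 x [0.616 0.617 0.627] y [0.19  0.191 0.198]
top z0.14 11 x [0.615 0.619 0.623] y [0.192 0.196 0.203]
top z0.15 5 x [0.617 0.618 0.62 ] y [0.197 0.203 0.208]
top z0.16 6 x [0.616 0.617 0.618] y [0.199 0.204 0.21 ]
top z0.17 36 x [0.617 0.621 0.627] y [0.182 0.196 0.214]
top z0.18 20 x [0.617 0.622 0.627] y [0.187 0.207 0.215]
```

View pics/cl.png

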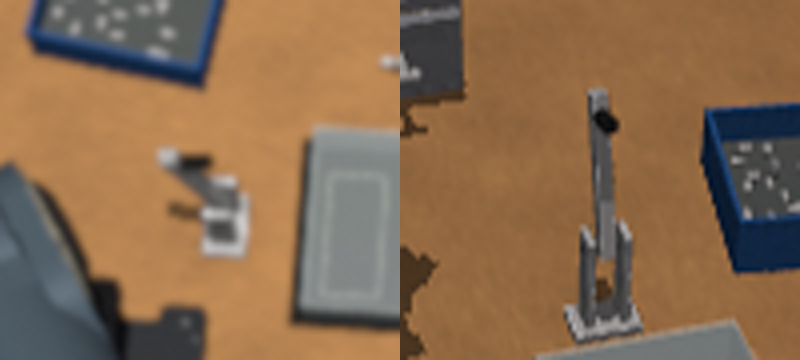

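```bash
python3 - <<'E'
from h import *
Py,Pz,X=.1816,.075,.6215; r=.085; hw=.0095
P0=[X,.29,.3]; ro=best([X,.15,.15],np.pi/2)
arm.move_pose(P0,ro); st()
def tgt(th):
    if th<0: y=Py+.112*np.sin(-th)+.006*np.cos(th); z=Pz+r*np.cos(th)-.004
    else: y=Py-r*np.sin(th)+.006*np.cos(th); z=Pz+r*np.cos(th)+.006*np.sin(th)
    return [X,y+hw,z+.019]
t=tgt(-.35); arm.line_to([X,.29,t[2]],velocity=.15); arm.line_to(t,velocity=.08); st("near")
for th in np.arange(-.2,1.1,.15):
    arm.line_to(tgt(th),velocity=.06); o=st("th%.2f"%th)
    if np.linalg.norm(o["contact_force"])>60: print("STOP"); break
for n in("top","side"): save(n+"12",viewer.grab_frame(n)["img"])
E
```

```text
t81.1 p [0.6211 0.29   0.2999] F [-0.1 -0.2  0.5] open 0.006
near t82.9 p [0.6214 0.2358 0.1698] F [0.2 0.1 0.8] open 0.007
th-0.20 t83.4 p [0.6218 0.2187 0.1736] F [ 0.6  0.5 -0.2] open 0.006
th-0.05 t83.8 p [0.6217 0.2016 0.175 ] F [0.4 0.1 1.1] open 0.008
th0.10 t84.2 p [0.6217 0.1877 0.1795] F [0.7 0.9 1.1] open 0.007
th0.25 t84.5 p [0.6215 0.175  0.1778] F [-0.4  0.5  0.2] open 0.008
th0.40 t84.9 p [0.6214 0.1626 0.1745] F [ 0.2 -0.8 -0.4] open 0.003
th0.55 t85.3 p [0.6214 0.151  0.1694] F [1.6 0.2 0.2] open 0.007
th0.70 t85.7 p [0.6213 0.1402 0.1626] F [-0.5 -0.2  0.1] open 0.005
th0.85 t86.0 p [0.6213 0.1305 0.1542] F [ 0.6 -0.7 -0.6] open 0.005
th1.00 t86.4 p [0.6212 0.1222 0.1445] F [ 0.1 -0.4  0.8] open 0.001
```

View pics/side12.png

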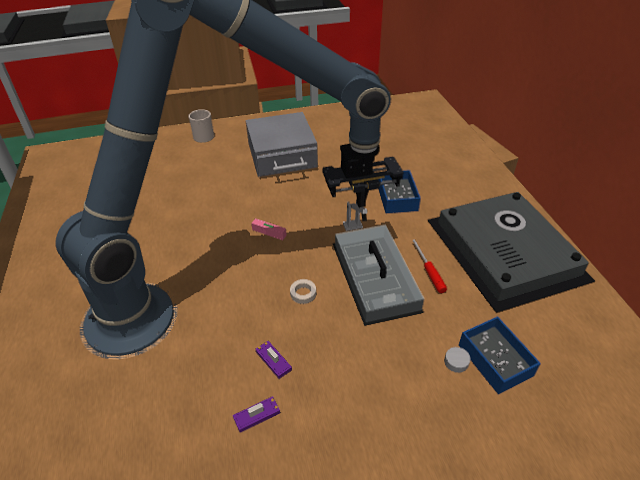

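```bash
cd pics; python3 -c "
import cv2,numpy as np
cv2.imwrite('c12.png',np.hstack([cv2.resize(cv2.imread('side12.png')[150:250,310:410],None,fx=4,fy=4,interpolation=2),cv2.resize(cv2.imread('top12.png')[160:260,250:350],None,fx=4,fy=4,interpolation=2)]))"
```

```text
(no output)
```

View pics/c12.png

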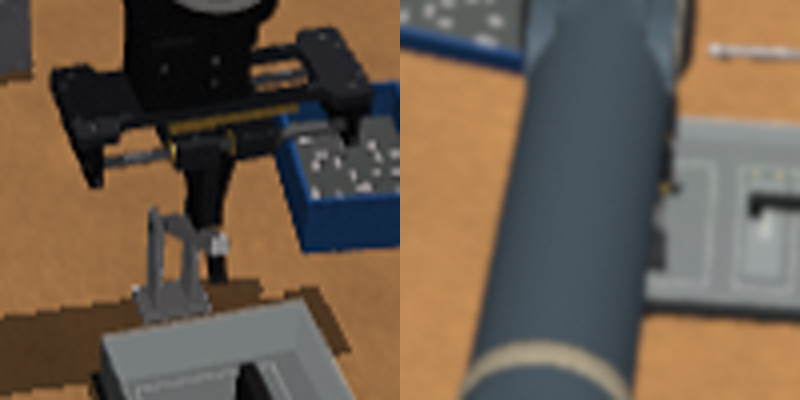

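```bash
python3 - <<'E'
from h import *
Py,Pz,X=.1816,.075,.6215; r=.085; hw=.0095
def tgt(th):
    return [X,Py-r*np.sin(th)+.006*np.cos(th)+hw,Pz+r*np.cos(th)+.006*np.sin(th)+.019]
for th in list(np.arange(1.12,1.5,.1))+[1.54,1.57]:
    arm.line_to(tgt(th),velocity=.05); o=st("th%.2f"%th)
    if o["contact_force"][2]>30: break
z=tgt(1.57)[2]
for i in range(8):
    if arm.get_obs()["contact_force"][2]>20: break
    z-=.001; arm.line_to([X,.1061,z],velocity=.02); st("z%.4f"%z)
E
```

```text
th1.12 t86.8 p [0.6212 0.1168 0.136 ] F [-0.7  0.4  0.2] open 0.005
th1.22 t87.2 p [0.6212 0.113  0.1284] F [0.4 0.3 0.5] open 0.006
th1.32 t87.5 p [0.6212 0.1099 0.1204] F [-0.2 -0.6 -0.1] open 0.005
th1.42 t87.8 p [0.6212 0.1077 0.1122] F [ 0.7 -0.5 -0.5] open 0.007
th1.54 t88.2 p [0.6212 0.1062 0.1021] F [-0.6 -0.2 -0.3] open 0.002
th1.57 t88.4 p [0.6219 0.1062 0.1005] F [-0.4  0.2  3.2] open 0.003
z0.0991 t88.7 p [0.6219 0.1061 0.1004] F [-2.4 -0.1  8.8] open 0.006
z0.0981 t88.9 p [0.6219 0.1061 0.1002] F [-4.3 -0.6 13.9] open 0.004
z0.0971 t89.2 p [0.622  0.1061 0.1001] F [-6.3 -0.6 18.7] open 0.005
z0.0961 t89.4 p [0.622  0.1061 0.1   ] F [-7.6  0.2 23.9] open 0.010
```

```bash
python3 - <<'E'
from meas import *
arm.line_to([.622,.107,.2],velocity=.12); arm.move_pose([.43,.25,.3],rot(np.pi)); arm.move_j([-1.3,.2,0,1.5,0,1.3,0]); st()
for n in("top","side"):
    f=viewer.grab_frame(n); P=cloud(f)
    b=(P[...,0]>.5)&(P[...,0]<.75)&(P[...,1]>-.2)&(P[...,1]<.15)
    s=b&(P[...,2]>.038)&(P[...,2]<.05); print(n,s.sum(),cv2.minAreaRect(P[s][:,:2].astype(np.float32)),np.median(P[s][:,2]))
    s=(abs(P[...,0]-.6215)<.012)&(P[...,1]>.06)&(P[...,1]<.17)&(P[...,2]>.06); q=P[s]; print(" clamp",len(q),q[:,1].min().round(3),[(round(y,2),np.percentile(q[abs(q[:,1]-y)<.01,2],80).round(4)) for y in(.08,.1,.12,.14) if (abs(q[:,1]-y)<.01).any()])
    s=(P[...,1]>.25)&(P[...,1]<.47)&(abs(P[...,0]-.49)<.07)&(P[...,2]>.05)&(P[...,2]<.08); print(" handle y",P[s][:,1].min())
    save(n+"13",f["img"]); 
    save(n+"13c",ortho(f,.04,.5,.75,-.2,.25,1500))
E
cd pics; python3 -c "
import cv2,numpy as np
cv2.imwrite('h13.png',cv2.resize(np.vstack([cv2.imread(n+'13c.png') for n in('top','side')]),None,fx=.8,fy=.8))"
```

```text
t93.0 p [0.2068 0.5802 0.4273] F [ 0.9 -0.5  0.1] open 0.005
top 3418 ((0.625350296497345, -0.020038515329360962), (0.14609134197235107, 0.27219778299331665), 0.32187843322753906) 0.04453749039547074
 clamp 166 0.069 [(0.08, np.float64(0.0827)), (0.1, np.float64(0.0857)), (0.12, np.float64(0.0842)), (0.14, np.float64(0.0829))]
 handle y 0.4295970860386825
side 4344 ((0.6258457899093628, -0.0200568288564682), (0.14666281640529633, 0.2773844301700592), 0.3923959732055664) 0.04499444836657496
 clamp 162 0.067 [(0.08, np.float64(0.083)), (0.1, np.float64(0.0828)), (0.12, np.float64(0.0828)), (0.14, np.float64(0.0833))]
 handle y 0.4240371117753632
```

View pics/h13.png

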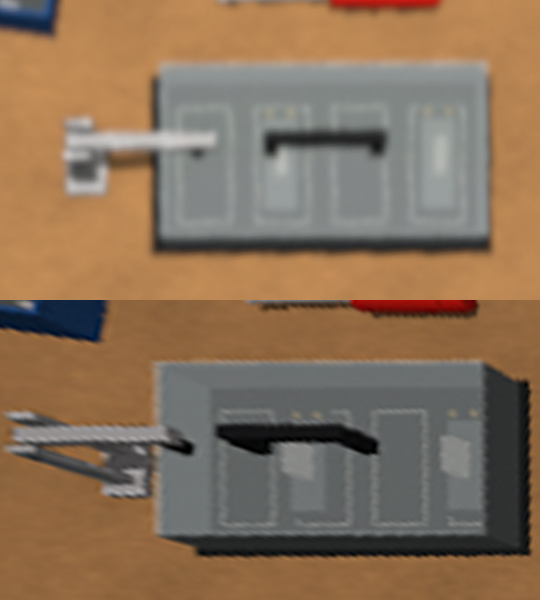

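View pics/top13.png

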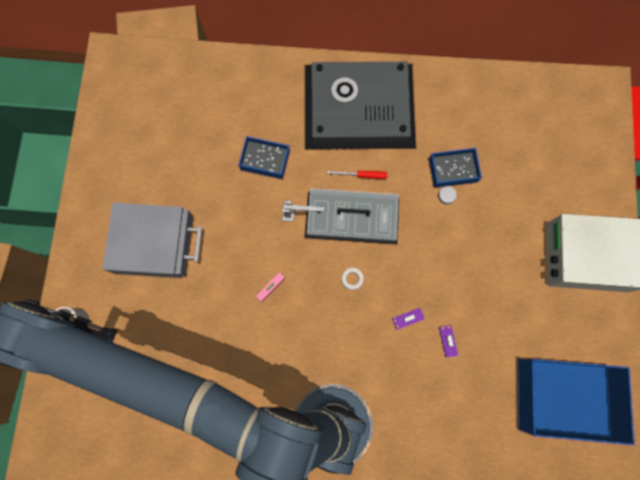

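View pics/side13.png

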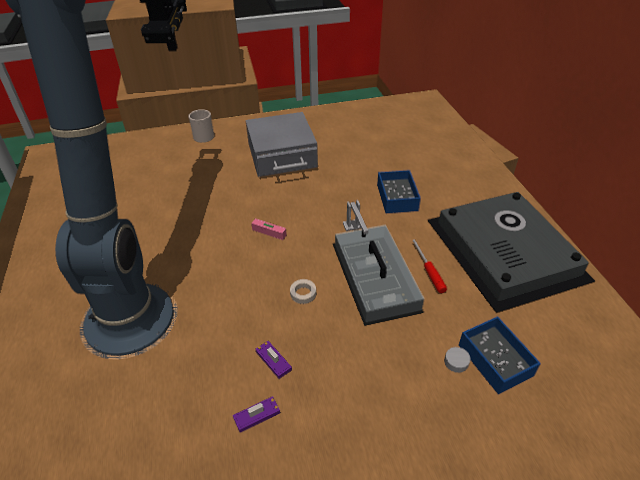

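```bash
python3 -c "
from h import *
st(); print(order.job_done())"
```

```text
t93.1 p [0.2067 0.5802 0.4275] F [0.6 0.4 0.2] open 0.005
the job is handed in; nothing more can be done
None
```

I carried out all the steps in the order asked and handed the job in at 93 s of the 210 s allowed; no verdict came back.

- **Levelling block:** The aluminium bar from the mat is in the drawer; I left its pink look-alike alone. The drawer is pushed against its hard stop, and the handle had not sprung back in the last pictures.
- **Modules:** Two were on the bench. I slid them flat into bay 2 and bay 0, pressed lightly down all the way. The images put both within about 1–2 mm of their bay centres. No knock or grip slip showed in any picture or gripper reading.
- **Hood:** It rests flat on the bench over the mat. It measures about 2 mm off the mat's centre and 0.3° off square, about what the cameras can resolve.
- **Clamp:** It went down to its stop, with the bar level over the hood.
- **Other things:** The last pictures show the tape, tin, screwdriver and look-alikes where they started.

**Checks that disagreed:**
- **Module angle:** The outline of the white connectors in the top picture suggested up to 5° of module rotation. The side picture and the slab edges in an enlarged view of bay 2, and in the overview of both bays, showed them straight, so I left them.
- **Hood position:** An early estimate of the hood's sideways position differed by 14 mm between the two cameras. Depth readings from both agreed to about 1 mm, and I used those.

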